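# Set up a domed sample pillar at its marked height

## Task

Take the dome-topped pillar out of the storage block and slide it down into the bore of the post holder until the dark ring on its stem is level with the top of the holder, then let go. Next swing the clamp lever to the left against its stop. Then balance the specimen cup upright on the middle of the dome, keeping it upright all the way, and leave the flat-topped pillar and the bench things where they are.

Things in the scene. Friction and masses are not known exactly. Their poses are not given: they have to be found in the camera images.
- pillar_dome: steel pillar, 150 g, upright in one of the storage block's two bores: round stem 16 mm in diameter with a chamfered foot, and a round head 40 mm in diameter, whose upright rim (to grip) runs from 109 to 125 mm above the foot, ending in a shallow dome of 90 mm radius, 127.3 mm above the foot. Origin at the centre of the foot, z up the stem. The other pillar has a flat square head
- pillar_mark (a point): middle of the dark ring (5 mm wide) on the domed pillar's stem, on its axis, 45 mm above the foot
- dome_top (a point): the top of the dome, on the pillar's axis, 127.3 mm above the foot
- pillar_flat: the other steel pillar, in the other bore: same stem and ring, but a flat square head 40 x 40 x 10 mm, 115 mm tall. Not needed. Origin at the centre of the foot
- rack: fixed grey storage block, 144 x 60 x 48 mm high, with two bores 80 mm apart along its x axis (at x = +40 and -40 mm), 40 mm deep, 17.4 mm wide, in which the pillars stand loosely with their feet 8 mm above the bench; which pillar is in which bore varies. Origin at the centre of its underside
- holder: fixed post holder: foot plate 110 x 84 x 12 mm and a square aluminium column 46 x 46 mm, its top 82 mm above the bench, with an upright bore of 17.8 mm, 70 mm deep. The mark comes 25 mm before the bottom, so no stop is met there. Origin on the bore's axis at bench height, x away from the lever's middle position
- holder_mouth (a point): centre of the bore's mouth (4 mm funnel) in the column's top face, 82 mm above the bench. From about 27 mm below it two spring pads in the bore grip the stem, so that it slides with some 5 to 15 N and stays where it is left
- clamp (a joint): angle (rad) of the clamp lever about the bore's axis: starts between 0 and 0.3 (open, pointing front right), grows as it swings clockwise seen from above, past the front to the front left, stop at 1.22; stays where it is left; 1 to 2 N at the knob move it. In the holder's frame it points along -145 degrees minus this value
- clamp_knob (a point): middle of the upright black knob at the end of the lever, 16 mm in diameter, from 60 to 104 mm above the bench, 100 mm from the bore's axis; this point is 91 mm above the bench
- sample_cup: specimen cup with a screw lid, 62 mm in diameter (the lid is widest, its rim is where to grip), 68 mm tall, 60 g, standing on the bench to the right. Origin at the centre of its underside, z up
- burner: glass spirit burner with a cap, 69 x 69 x 81 mm, a bystander behind the holder. Origin at its underside
- timer: flat white lab timer, 70 x 66 x 19 mm, a bystander near the front edge, under the height of the lever. Origin at its underside
Things that resemble listed ones, but are neither listed nor needed, are in the scene too. What is shaped like the sample_cup but purple or yellow is not meant.

How it is judged (in metres and radians):
On the way, in this order (a step that is already met when the one before it is completed fails the run):
1. the domed pillar stands in the holder's bore with its ring level with the column's top (within 5 mm), let go, the lever still open (z of pillar_mark in the frame of holder_mouth between -0.005 and 0.005 m and horizontal distance between pillar_mark and holder_mouth below 0.003 m and angle between pillar_dome's own z axis and vertical below 0.1 rad and contact force between the fingers and pillar_dome below 0.05 N and value of joint clamp below 0.6 rad), for 0.2 s.
2. the clamp lever is swung against its stop (beyond 1.1 rad), the pillar still at its mark (value of joint clamp above 1.1 rad and z of pillar_mark in the frame of holder_mouth between -0.005 and 0.005 m), for 0.2 s.
At the end, for the whole second after the job is handed in: Ring within 6 mm of the column's top, pillar within 3 mm of the bore's axis and 0.1 rad of upright; lever beyond 1.1 rad; cup resting on the dome, centre within 14 mm of its top in plan and 6 mm in height, tilted under 0.25 rad, slower than 0.03 m/s (z of pillar_mark in the frame of holder_mouth between -0.006 and 0.006 m and horizontal distance between pillar_mark and holder_mouth below 0.003 m and angle between pillar_dome's own z axis and vertical below 0.1 rad and value of joint clamp above 1.1 rad and contact force between sample_cup and pillar_dome above 0.1 N and horizontal distance between sample_cup and dome_top below 0.014 m and z of sample_cup in the frame of dome_top between -0.006 and 0.006 m and angle between sample_cup's own z axis and vertical below 0.25 rad and linear speed of sample_cup below 0.03 m/s); the robot touches nothing.
It fails at once if the specimen cup is tipped (more than 0.6 rad) (angle between sample_cup's own z axis and vertical above 0.6 rad).
It fails at once if the flat-topped pillar is moved more than 25 mm (distance of pillar_flat from where it was at the start of the episode above 0.025 m).
It fails at once if the burner or the timer is moved more than 30 mm (distance of any of burner, timer from where it was at the start of the episode above 0.03 m).
It also fails if it takes over 64 s, if anything falls off the work surface, if the arm or the gripper's body presses on something with over 40 N, if the wrist force passes 120 N, or if a joint passes its speed limit or range.

## Robot

A 7-joint arm with a two-finger parallel gripper is mounted at the origin on a cart in front of the work surface, level with it; the furniture and walls round the work are solid. World frame = base frame: x ahead of the robot, y to its left, z up, the work surface at z = 0. Lengths are in m, angles in degrees, forces in N, time in s.
With the tool pointing down it reaches from about 0.425 to 0.875 m from the base axis. Payload 4.7 kg.
Tool frame: the origin (TCP) lies on the centre line of the jaws, within the pads' length; the fingertips stand 8 mm ahead of it and the grasp point (between the pads) lies 11 mm behind it; z points along the fingers, y is the direction in which the jaws open and shut (so a half turn about z gives the same grasp; the last joint's range is limited). The gripper opens to 87 mm and grips with 3 to 60 N. Pads are 19 mm wide; open, the fingers measure 117 mm over their backs; the gripper's body (75 mm by 190 mm) begins 51 mm behind the grasp point.
Start: joints at [-63.994, 18.392, -4.016, 83.108, 1.295, 78.541, -3.26], TCP at [0.277, 0.588, 0.208] pointing down, gripper open.
Joint ranges: [-163.93, 163.93], [-17.29, 119.83], [-79.2, 71.16], [3.27, 140.29], [-89.18, 269.18], [5.43, 117.66], [-154.24, 154.24]. Speed limits (degrees/s): [147.25, 147.25, 180, 180, 180, 180, 180].

## Interface

Orientations are given as [roll, pitch, yaw] about the fixed x, y, z axes, in that order (R = Rz(yaw) Ry(pitch) Rx(roll)).
In Python, from cell import status, vision, workorder gives the robot as it stands.
- The arm moves only by the tool step_arm, never from a script. Its argument "series" is a list of rows, each an object of numbers: "ax", "ay", "az": the turn, a rotation vector about the world's x, y, z in degrees; "x", "y", "z": the shift along the world's x, y, z in m; "claw": the opening in per cent of the stroke, from 0 (shut) to 100 (fully open). In form: [{"ax": .., "ay": .., "az": .., "x": .., "y": .., "z": .., "claw": ..}, ...]. A call has 1 to 12 rows; each row is the pose to reach, as a shift and turn from the pose commanded when the call began; what a row does not reach only later rows make up. A row lasts 1/10 s, in which the tool goes at most 50 mm and 8.59 degrees, less where a joint would pass 70% of its speed; a pose out of reach is approached as far as the arm can. A call with a gripper value outside its range is refused whole. The fingers move at their own pace and stop on an object; "squeeze" is the grip in N (left out, the last holds). Time passes only in rows, so rows that repeat a pose let the fingers close. It gives the time, the measured TCP pose, the force and the opening at its end, in the units of the state.
- status.get_obs(): the state, without advancing time (a new reading comes with each control period).
- vision.read_camera(name): name is "scene" or "top" or "wrist"; returns the picture (480x640x3 uint8, red, green, blue); there is no depth.
- vision.camera_params(name): a dict with "fovy" (degrees; the focal length in pixels is half the picture's height over the tangent of half this angle, whatever the lens; pixels are square), "cx", "cy" (the principal point, pixels), "eye" and "orientation" of the camera in the world; the wrist camera has in their place "tool_from_camera" (4x4, takes a point from camera to tool coordinates, whose origin is the TCP and whose axes are the flange's). Camera axes: x right, y down, z forward; pixel columns grow to the right and rows downward; lengths in m; the calibration is good to about 2 mm. A picture is of the moment at which its call begins: read the wrist's pose just before it. camera_params takes no time and is no camera call.
- workorder.sign_off(): hands the job in, once; it reports no verdict.
The state is a dict: "time_s": time; "qpos": joint angles; "joint_velocities": joint speeds; "effort": joint torques, N m; "tool_pos": TCP position; "tool_rot": TCP orientation; "force": force on the tool from outside, world axes, zero at the start; "wrist_torque": the same for the moment, N m; "grip_width": finger opening in m.
Only numpy, scipy, OpenCV 4.12 (cv2) and the standard library are available. Lean on these libraries where they do the work, as an engineer would, in place of code of your own. Each camera call takes 0.05 s, during which the arm holds its last target.

## Working session

There is one attempt and no reset: what is moved stays moved. The work goes in short steps, Python scripts to look and compute and a tool call to move; the robot and the scene stay as the last step left them, time stands still between calls to the robot, and variables do not carry over. Pictures are saved under pics/ and viewed, and the job is handed in when it is done.

Besides the shell and the picture viewer there is one more tool, called after ">>>" as name([rows], argument=value, ...), one row to a line, values as JSON. step_arm: Moves the arm, as the interface text tells. Its arguments: {"type":"object","properties":{"series":{"type":"array"},"squeeze":{"type":"number"}},"required":["series"]}

```bash
ls; mkdir -p pics; python3 - <<'E'
from cell import status, vision, workorder
import cv2,json
o=status.get_obs(); print(o)
for n in ("scene","top","wrist"):
    im=vision.read_camera(n); cv2.imwrite(f"pics/{n}0.png",im[:,:,::-1]); print(n,vision.camera_params(n))
E
```

```text
pics
{'time_s': 0.0, 'qpos': array([-63.99273617,  18.43769369,  -4.01696037,  83.17490404,
         1.29420033,  78.54040655,  -3.25968536]), 'joint_velocities': array([ 0.06031278, -0.01569054, -0.04763427, -0.02525487, -0.09617843,
       -0.00850196,  0.0732748 ]), 'effort': array([ 2.49200612e-04, -4.91289282e+01, -4.03803606e-01, -3.12529743e+01,
       -6.39027846e-02,  4.37590457e-02,  1.84256387e-04]), 'tool_pos': array([0.27653186, 0.58760209, 0.20657719]), 'tool_rot': array([-1.79892200e+02,  4.52642982e-03,  1.54804001e+02]), 'force': array([-0.22667663,  0.69387569,  0.40102166]), 'wrist_torque': array([-0.00176054,  0.03256645, -0.05501257]), 'grip_width': 0.08692601798489019}
scene {'fovy': 52.03294641709422, 'cx': 313.29042370650154, 'cy': 246.43516028779285, 'eye': array([-0.39238468, -1.01024706,  0.88851512]), 'orientation': array([-122.02200946,   -0.90112695,  -48.71610232])}
top {'fovy': 50.605715564145555, 'cx': 325.6498968383895, 'cy': 239.89278306495945, 'eye': array([ 0.48159572, -0.19409165,  1.44439352]), 'orientation': array([-177.51832013,    0.85996004,  -88.88178527])}
wrist {'fovy': 63.86221819412794, 'cx': 314.30678408841516, 'cy': 239.3302066850829, 'tool_from_camera': array([[ 6.98972625e-04, -9.66063521e-01, -2.58303669e-01,
         7.09796430e-02],
       [ 9.99999749e-01,  6.46364316e-04,  2.88588483e-04,
         1.94115074e-04],
       [-1.11836531e-04, -2.58303806e-01,  9.66063730e-01,
        -1.77275633e-01],
       [ 0.00000000e+00,  0.00000000e+00,  0.00000000e+00,
         1.00000000e+00]])}
```

View pics/scene0.png

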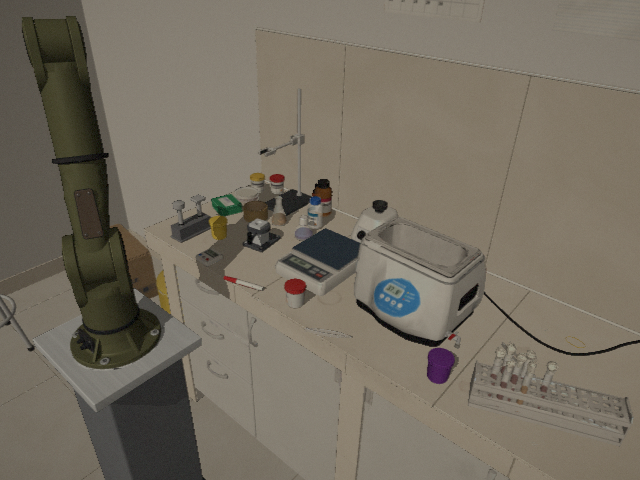

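View pics/top0.png

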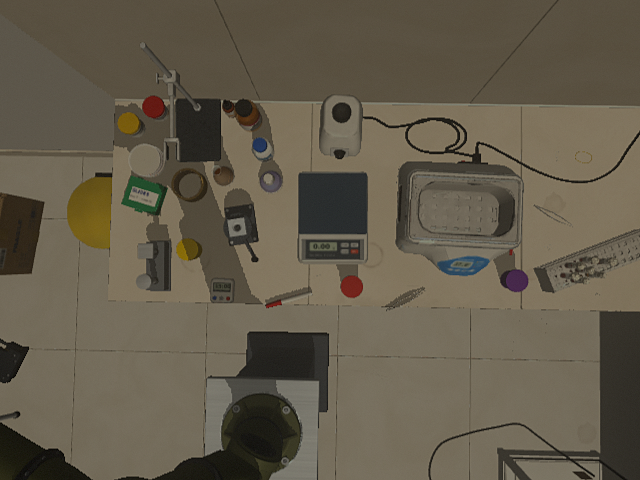

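View pics/wrist0.png

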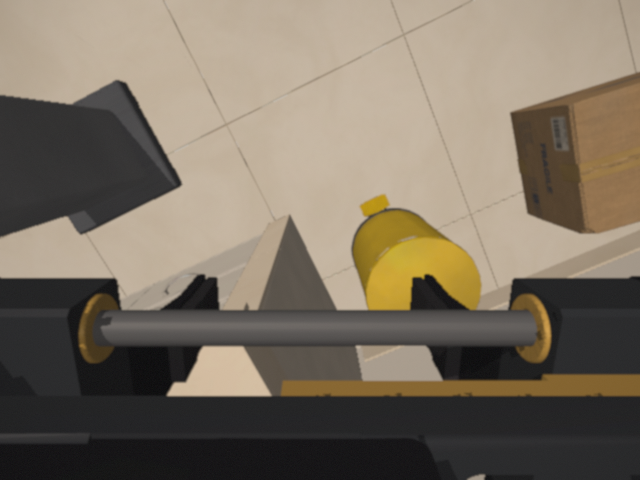

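The scene view has the holder at about (262,233), the rack at (190,222) and a red-lidded cup at (295,293). The top view has the rack at (157,265) with the round head at (144,283) and the square head at (147,250), the holder at (238,227), the knob at (254,258), the cup at (352,286) and the timer at (222,290). Next I'll zoom in and measure.

```bash
cat > h.py <<'E'
import numpy as np, cv2
from scipy.spatial.transform import Rotation as R
from cell import status, vision
def RM(rpy): return R.from_euler('xyz',rpy,degrees=True).as_matrix()
def cam(n,obs=None):
    p=vision.camera_params(n); f=240/np.tan(np.radians(p['fovy']/2))
    K=np.array([[f,0,p['cx']],[0,f,p['cy']],[0,0,1]])
    if n=='wrist':
        o=obs or status.get_obs(); T=np.eye(4);T[:3,:3]=RM(o['tool_rot']);T[:3,3]=o['tool_pos']
        M=T@p['tool_from_camera']; return K,M[:3,:3],M[:3,3]
    return K,RM(p['orientation']),np.array(p['eye'])
def unproj(c,u,v,z):
    K,Rm,e=c; d=Rm@np.linalg.inv(K)@np.array([u,v,1.]); return e+d*(z-e[2])/d[2]
def proj(c,P):
    K,Rm,e=c; q=(np.atleast_2d(P)-e)@Rm@K.T; return q[:,:2]/q[:,2:]
def crop(im,u,v,w,h,s,name):
    c=im[max(v,0):v+h,max(u,0):u+w]; cv2.imwrite(name,cv2.resize(c,None,fx=s,fy=s,interpolation=cv2.INTER_CUBIC)[:,:,::-1])
E
python3 - <<'E'
from h import *
im=cv2.imread('pics/top0.png')[:,:,::-1]
crop(im,110,190,160,120,5,'pics/topc.png')
crop(im,310,250,80,60,8,'pics/topcup.png')
im=cv2.imread('pics/scene0.png')[:,:,::-1]
crop(im,160,180,160,120,5,'pics/scc.png')
c=cam('top')
for n,u,v,z in [('dome',144,283,.135),('flat',147,250,.12),('holder',238,227,.082),('knob',254,258,.104),('cup',352,286,.068),('timer',222,290,.019),('base',262,430,0.1)]:
    print(n,unproj(c,u,v,z).round(3))
E
```

```text
dome [0.418 0.294 0.135]
flat [0.503 0.295 0.12 ]
holder [0.571 0.065 0.082]
knob [0.488 0.016 0.104]
cup [ 0.418 -0.246  0.068]
timer [0.397 0.117 0.019]
base [ 0.039 -0.016  0.1  ]
```

View pics/topc.png

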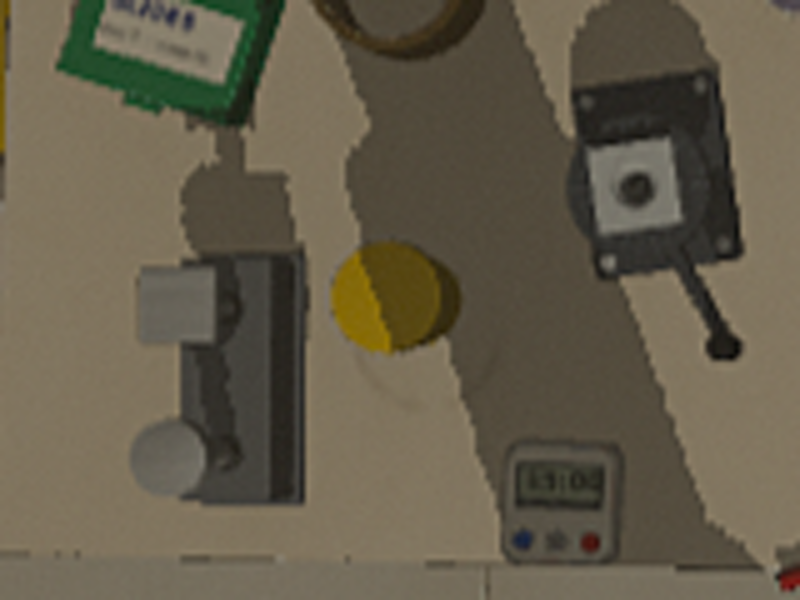

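View pics/topcup.png

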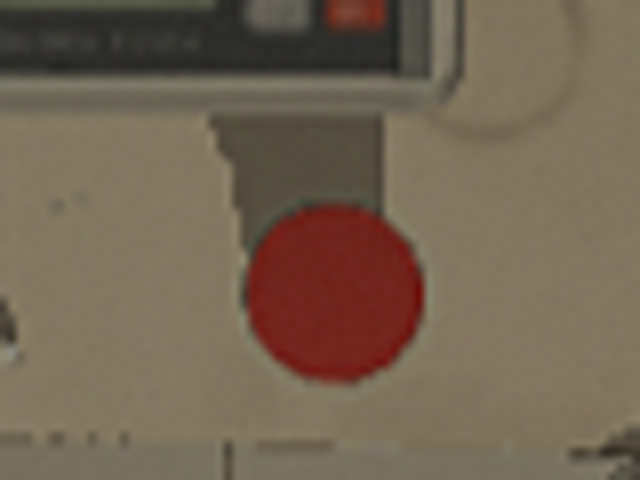

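View pics/scc.png

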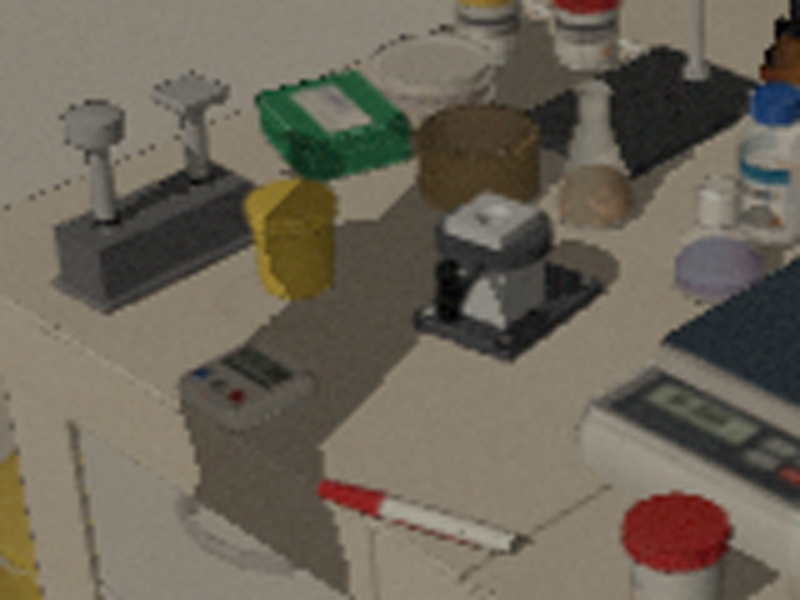

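Crop centres in the top view: dome (143.8,281.6), flat head (145.6,250.8), bore (237.4,227.6), knob (254.8,259.2), red lid (351.8,286.5). The heights and spacings agree with the sizes given. Next I'll move above the domed pillar and look with the wrist camera.

>>> step_arm([
  {"x": 0.03,"y": -0.04,"z": 0.03,"az": 3},
  {"x": 0.06,"y": -0.09,"z": 0.05,"az": 8},
  {"x": 0.09,"y": -0.14,"z": 0.07,"az": 14},
  {"x": 0.12,"y": -0.19,"z": 0.08,"az": 20},
  {"x": 0.14,"y": -0.24,"z": 0.08,"az": 25.2},
  {"x": 0.143,"y": -0.28,"z": 0.08,"az": 25.2},
  {"x": 0.143,"y": -0.294,"z": 0.08,"az": 25.2},
  {"x": 0.143,"y": -0.294,"z": 0.08,"az": 25.2},
  {"x": 0.143,"y": -0.294,"z": 0.08,"az": 25.2},
])

```text
invalid input
```

```bash
cat > look.py <<'E'
import sys
from h import *
o=status.get_obs(); im=vision.read_camera(sys.argv[1]); n=sys.argv[2]
np.save(f'pics/{n}.npy',np.r_[o['tool_pos'],o['tool_rot']])
cv2.imwrite(f'pics/{n}.png',im[:,:,::-1]); print(o['time_s'],o['tool_pos'].round(4),o['tool_rot'].round(2),o['grip_width'],o['force'].round(2),o['qpos'].round(1))
E
python3 look.py wrist w1
```

```text
0.15 [0.2766 0.5877 0.2068] [-179.92    0.    154.8 ] 0.08686821033967441 [-0.38 -0.31  1.45] [-64.   18.4  -4.   83.2   1.3  78.5  -3.3]
```

View pics/w1.png

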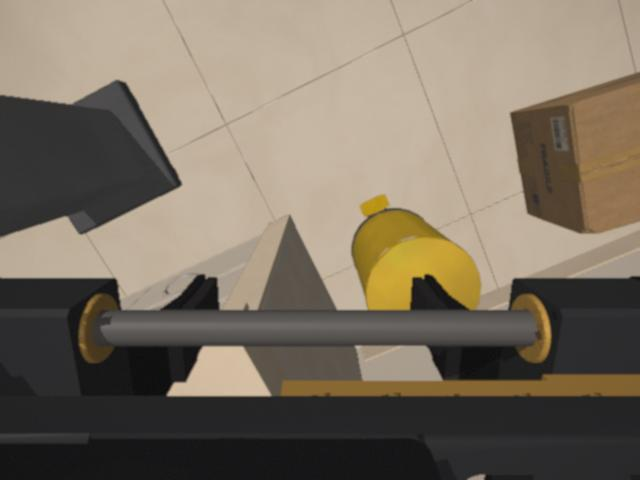

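The call was refused, probably because every row needs all of the fields.

>>> step_arm([
  {"ax": 0,"ay": 0,"az": 3,"x": 0.03,"y": -0.04,"z": 0.03,"claw": 100},
  {"ax": 0,"ay": 0,"az": 8,"x": 0.06,"y": -0.08,"z": 0.05,"claw": 100},
  {"ax": 0,"ay": 0,"az": 14,"x": 0.09,"y": -0.12,"z": 0.07,"claw": 100},
  {"ax": 0,"ay": 0,"az": 20,"x": 0.12,"y": -0.16,"z": 0.08,"claw": 100},
  {"ax": 0,"ay": 0,"az": 25.2,"x": 0.14,"y": -0.2,"z": 0.08,"claw": 100},
  {"ax": 0,"ay": 0,"az": 25.2,"x": 0.143,"y": -0.24,"z": 0.08,"claw": 100},
  {"ax": 0,"ay": 0,"az": 25.2,"x": 0.143,"y": -0.28,"z": 0.08,"claw": 100},
  {"ax": 0,"ay": 0,"az": 25.2,"x": 0.143,"y": -0.294,"z": 0.08,"claw": 100},
  {"ax": 0,"ay": 0,"az": 25.2,"x": 0.143,"y": -0.294,"z": 0.08,"claw": 100},
  {"ax": 0,"ay": 0,"az": 25.2,"x": 0.143,"y": -0.294,"z": 0.08,"claw": 100},
  {"ax": 0,"ay": 0,"az": 25.2,"x": 0.143,"y": -0.294,"z": 0.08,"claw": 100},
])

```text
time_s: 1.3
tool_pos: [0.4189, 0.2964, 0.2874]
tool_rot: [180.0, -0.0, -179.8]
force: [-0.1, 0.6, 1.1]
grip_width: 0.0868
```

```bash
python3 look.py wrist w1
```

```text
1.3 [0.4189 0.2964 0.2874] [ 1.7998e+02 -3.0000e-02 -1.7980e+02] 0.08678711775365663 [-0.11  0.63  1.06] [-42.6   0.    4.4  95.1  -0.   84.8  52. ]
```

View pics/w1.png

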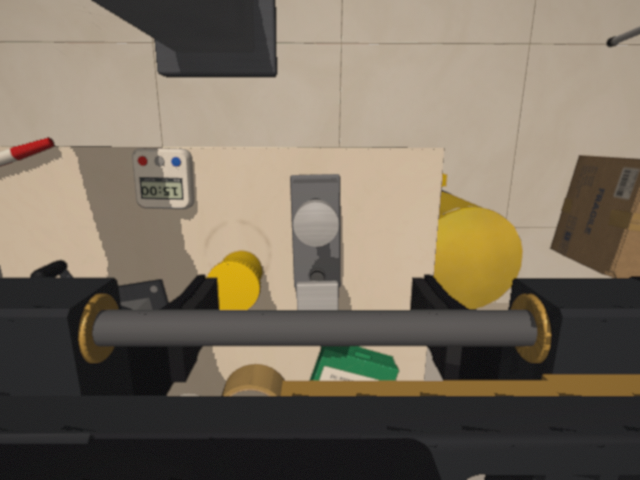

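The wrist view shows the dome at about (316,223), the rack running straight up and down, and the flat head at (317,296). Computing positions.

```bash
cat >> h.py <<'E'
def wcam(n):
    a=np.load(f'pics/{n}.npy'); return cam('wrist',dict(tool_pos=a[:3],tool_rot=a[3:]))
E
python3 - <<'E'
from h import *
c=wcam('w1'); t=cam('top')
im=cv2.imread('pics/w1.png')
crop(im[:,:,::-1],260,150,130,130,6,'pics/w1c.png')
print('dome wrist',unproj(c,316,223,.133).round(4),'top',unproj(t,143.8,281.6,.133).round(4))
print('flat top',unproj(t,145.6,250.8,.123).round(4))
# outline of predicted rim
P=unproj(c,316,223,.133); a=np.linspace(0,2*np.pi,9)
print(proj(c,P+.02*np.c_[np.cos(a),np.sin(a),0*a]).round(1).tolist())
# edges of rack
for u,v in [(291,176),(341,176),(293,275),(340,275)]: print(unproj(c,u,v,.048).round(4))
E
```

```text
dome wrist [0.4218 0.2985 0.133 ] top [0.421  0.2957 0.133 ]
flat top [0.501  0.2975 0.123 ]
[[315.9, 244.8], [331.8, 238.6], [338.7, 223.1], [332.3, 207.2], [316.1, 200.5], [299.9, 207.1], [293.3, 222.9], [300.0, 238.4], [315.9, 244.8]]
[0.3892 0.2719 0.048 ]
[0.389  0.3255 0.048 ]
[0.5019 0.2729 0.048 ]
[0.5017 0.3269 0.048 ]
```

View pics/w1c.png

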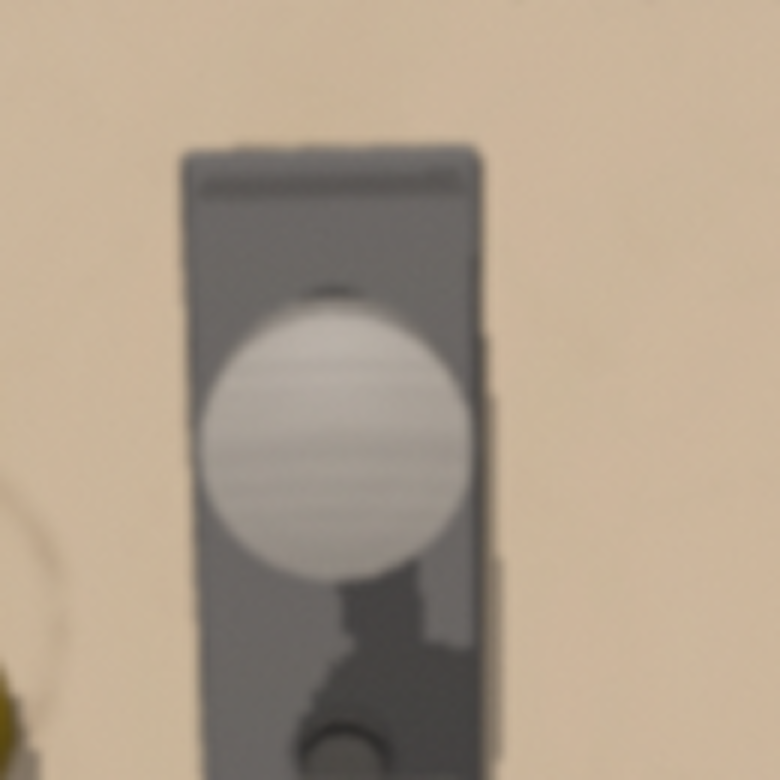

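The dome centre is at about (0.4216, 0.298), and the wrist and top cameras agree within 3 mm. The rack is aligned with x. Descending to put the grasp point at mid-rim (TCP z 0.114).

>>> step_arm([
  {"ax": 0,"ay": 0,"az": 0,"x": 0.002,"y": 0.002,"z": -0.03,"claw": 100},
  {"ax": 0,"ay": 0,"az": 0,"x": 0.002,"y": 0.002,"z": -0.06,"claw": 100},
  {"ax": 0,"ay": 0,"az": 0,"x": 0.002,"y": 0.002,"z": -0.09,"claw": 100},
  {"ax": 0,"ay": 0,"az": 0,"x": 0.002,"y": 0.002,"z": -0.12,"claw": 100},
  {"ax": 0,"ay": 0,"az": 0,"x": 0.002,"y": 0.002,"z": -0.15,"claw": 100},
  {"ax": 0,"ay": 0,"az": 0,"x": 0.002,"y": 0.002,"z": -0.165,"claw": 80},
  {"ax": 0,"ay": 0,"az": 0,"x": 0.002,"y": 0.002,"z": -0.173,"claw": 70},
  {"ax": 0,"ay": 0,"az": 0,"x": 0.002,"y": 0.002,"z": -0.173,"claw": 60},
  {"ax": 0,"ay": 0,"az": 0,"x": 0.002,"y": 0.002,"z": -0.173,"claw": 60},
  {"ax": 0,"ay": 0,"az": 0,"x": 0.002,"y": 0.002,"z": -0.173,"claw": 60},
], squeeze=40)

```text
time_s: 2.35
tool_pos: [0.4225, 0.297, 0.1159]
tool_rot: [179.9, 0.1, -180.0]
force: [-0.8, 0.2, 0.2]
grip_width: 0.0563
```

```bash
python3 look.py wrist w2
```

```text
2.35 [0.4225 0.297  0.1159] [ 1.7991e+02  1.0000e-01 -1.7997e+02] 0.05629524190010908 [-0.81  0.21  0.2 ] [-42.2   5.9   4.4 108.9  -0.5  65.   52.4]
```

View pics/w2.png

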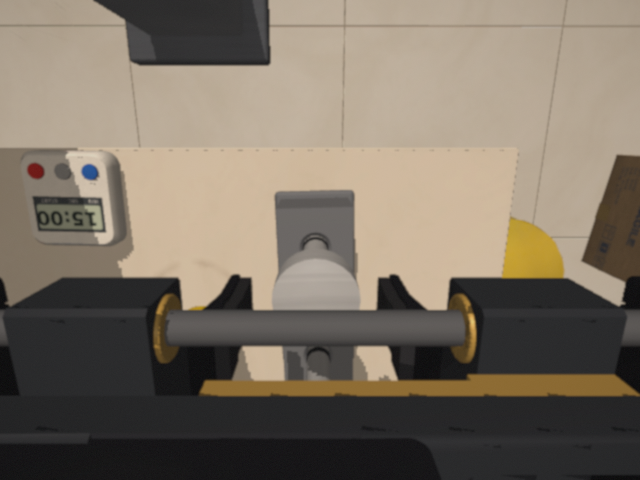

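The dome sits centred between the fingers at u≈316. Closing.

>>> step_arm([
  {"ax": 0,"ay": 0,"az": 0,"x": 0,"y": 0.001,"z": -0.002,"claw": 50},
  {"ax": 0,"ay": 0,"az": 0,"x": 0,"y": 0.001,"z": -0.002,"claw": 40},
  {"ax": 0,"ay": 0,"az": 0,"x": 0,"y": 0.001,"z": -0.002,"claw": 30},
  {"ax": 0,"ay": 0,"az": 0,"x": 0,"y": 0.001,"z": -0.002,"claw": 30},
  {"ax": 0,"ay": 0,"az": 0,"x": 0,"y": 0.001,"z": -0.002,"claw": 30},
], squeeze=40)

```text
time_s: 2.9
tool_pos: [0.4219, 0.2973, 0.1129]
tool_rot: [180.0, 0.0, -180.0]
force: [0.8, -0.4, -0.2]
grip_width: 0.0381
```

>>> step_arm([
  {"ax": 0,"ay": 0,"az": 0,"x": 0,"y": 0,"z": 0.01,"claw": 30},
  {"ax": 0,"ay": 0,"az": 0,"x": 0,"y": 0,"z": 0.025,"claw": 30},
  {"ax": 0,"ay": 0,"az": 0,"x": 0,"y": 0,"z": 0.045,"claw": 30},
  {"ax": 0,"ay": 0,"az": 0,"x": 0,"y": 0,"z": 0.07,"claw": 30},
  {"ax": 0,"ay": 0,"az": 0,"x": 0,"y": 0,"z": 0.1,"claw": 30},
  {"ax": 0,"ay": 0,"az": 0,"x": 0.02,"y": -0.01,"z": 0.125,"claw": 30},
  {"ax": 0,"ay": 0,"az": 0,"x": 0.05,"y": -0.03,"z": 0.13,"claw": 30},
  {"ax": 0,"ay": 0,"az": 0,"x": 0.08,"y": -0.06,"z": 0.13,"claw": 30},
])

```text
time_s: 3.7
tool_pos: [0.5027, 0.2388, 0.245]
tool_rot: [179.9, 0.2, -179.8]
force: [0.3, 0.7, -1.4]
grip_width: 0.038
```

>>> step_arm([
  {"ax": 0,"ay": 0,"az": 0,"x": 0.03,"y": -0.03,"z": 0,"claw": 30},
  {"ax": 0,"ay": 0,"az": 0,"x": 0.06,"y": -0.06,"z": 0,"claw": 30},
  {"ax": 0,"ay": 0,"az": 0,"x": 0.09,"y": -0.09,"z": 0,"claw": 30},
  {"ax": 0,"ay": 0,"az": 0,"x": 0.12,"y": -0.12,"z": 0,"claw": 30},
  {"ax": 0,"ay": 0,"az": 0,"x": 0.15,"y": -0.15,"z": 0,"claw": 30},
  {"ax": 0,"ay": 0,"az": 0,"x": 0.16,"y": -0.17,"z": 0,"claw": 30},
  {"ax": 0,"ay": 0,"az": 0,"x": 0.16,"y": -0.17,"z": 0,"claw": 30},
  {"ax": 0,"ay": 0,"az": 0,"x": 0.16,"y": -0.17,"z": 0,"claw": 30},
  {"ax": 0,"ay": 0,"az": 0,"x": 0.16,"y": -0.17,"z": 0,"claw": 30},
])

```text
time_s: 4.6
tool_pos: [0.6611, 0.0691, 0.2428]
tool_rot: [179.9, -0.0, -179.9]
force: [0.7, 0.9, -1.9]
grip_width: 0.0376
```

```bash
python3 look.py wrist w3; python3 look.py scene s3
```

```text
4.6 [0.6611 0.0691 0.2428] [ 1.7992e+02 -4.0000e-02 -1.7987e+02] 0.03759687012583581 [ 0.68  0.9  -1.93] [-21.7  19.8  18.   78.4  -6.1  82.8  86.2]
4.65 [0.6611 0.0693 0.2429] [ 1.7993e+02 -2.0000e-02 -1.7984e+02] 0.0375933219921745 [-0.03  0.01 -2.2 ] [-21.8  19.7  18.   78.4  -6.1  82.8  86.2]
```

View pics/w3.png

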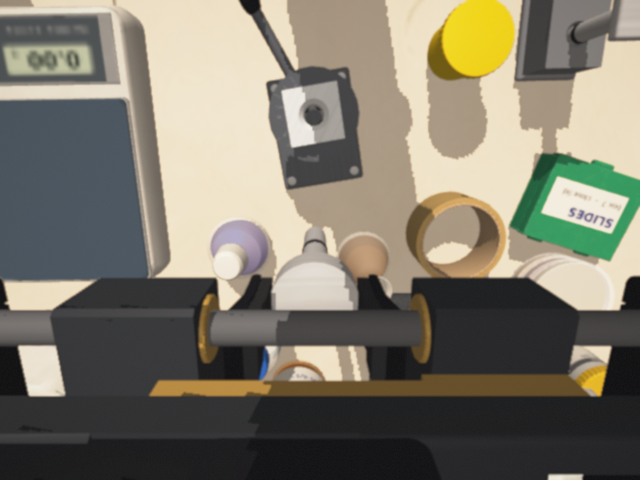

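View pics/s3.png

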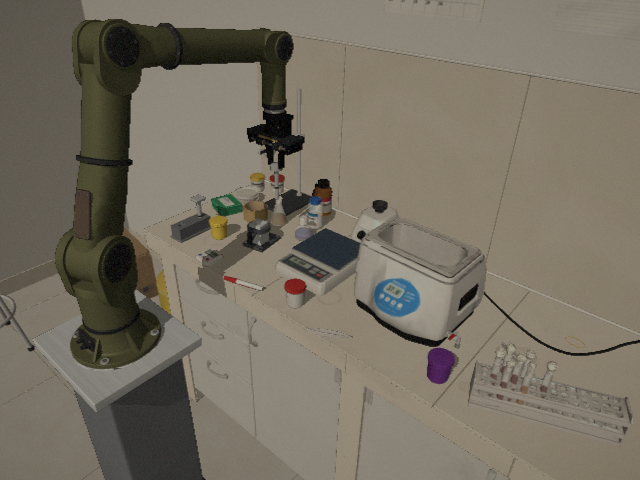

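The wrist view has the bore at (315,114), the knob at the top edge (250,4), and the held pillar's stem leading up to about (316,232). The pillar is firmly in the grip.

```bash
python3 - <<'E'
from h import *
im=cv2.imread('pics/w3.png')[:,:,::-1]
crop(im,230,50,160,120,5,'pics/w3a.png')
crop(im,255,215,120,90,6,'pics/w3b.png')
E
```

```text
(no output)
```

View pics/w3a.png

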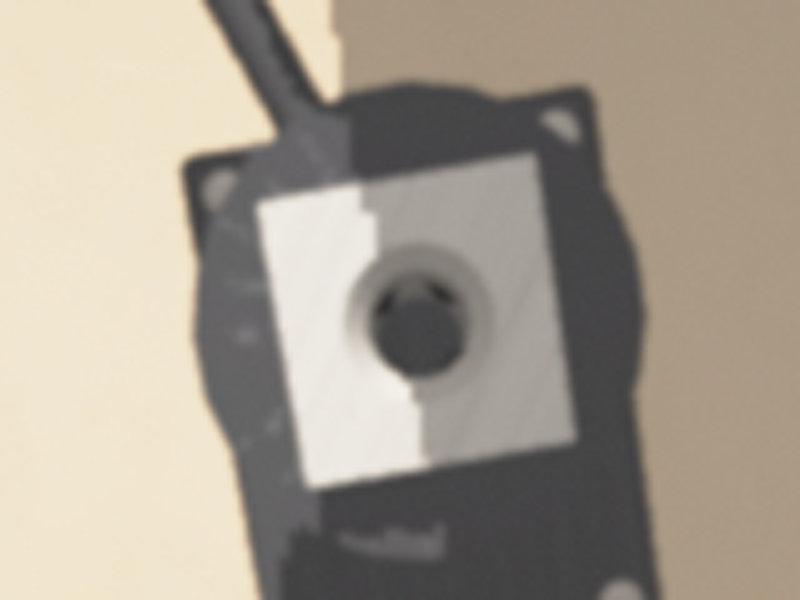

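View pics/w3b.png

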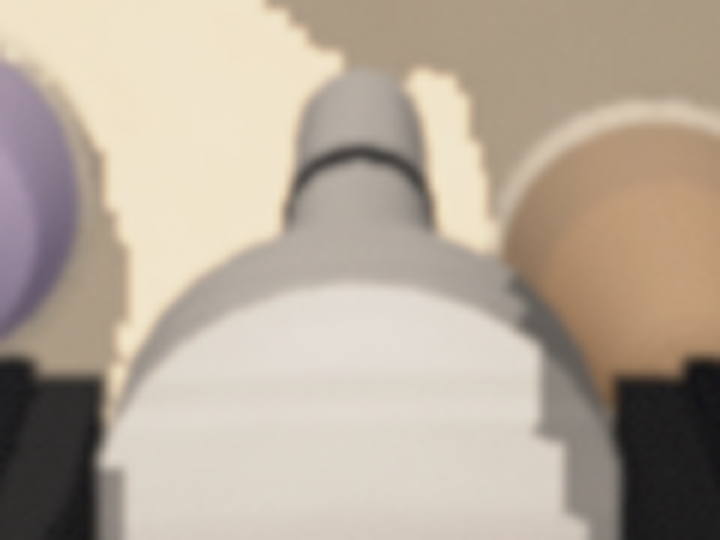

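```bash
python3 - <<'E'
from h import *
c=wcam('w3'); o=np.load('pics/w3.npy'); tcp=o[:3]
cr=[(258,203),(535,153),(577,440),(310,488)]
cr=[((u+.5)/5-.5+230,(v+.5)/5-.5+50) for u,v in cr]
P=np.array([unproj(c,u,v,.082) for u,v in cr]); print(P.round(4)); print('centre',P.mean(0).round(4), 'sides',[np.linalg.norm(P[i]-P[i-1]).round(4) for i in range(4)])
print('mouth',unproj(c,313.9,113.9,.082).round(4))
e=P[1]-P[0]; print('edge angle',np.degrees(np.arctan2(e[1],e[0])))
t=cam('top'); print('mouth top cam',unproj(t,237.4,227.6,.082).round(4),'knob top cam',unproj(t,254.8,259.2,.104).round(4),'knob wrist',unproj(c,250,4,.104).round(4))
a=np.linspace(0,2*np.pi,73)
def circ(cx,r,z,cy=tcp[1]): return proj(c,np.c_[cx+r*np.cos(a),cy+r*np.sin(a),np.full(73,z)])
foot=tcp[2]-.105
for dx in (-.003,0,.003):
    x=tcp[0]+dx
    f=circ(x,.008,foot+.001); rt=circ(x,.02,foot+.125); rb=circ(x,.02,foot+.109); m=circ(x,.008,foot+.0475)
    print(dx,'foot top v',f[:,1].min().round(1),'w',np.ptp(f[:,0]).round(1),'ringup v',m[:,1].min().round(1),'rimtop v',rt[:,1].min().round(1),'rimbot v',rb[:,1].min().round(1),'w',np.ptp(rt[:,0]).round(1))
E
```

```text
[[0.5536 0.0423 0.082 ]
 [0.5457 0.0877 0.082 ]
 [0.5911 0.0957 0.082 ]
 [0.5992 0.0503 0.082 ]]
centre [0.5724 0.069  0.082 ] sides [np.float64(0.0463), np.float64(0.0462), np.float64(0.0461), np.float64(0.0461)]
mouth [0.5721 0.0692 0.082 ]
edge angle 99.75717259479946
mouth top cam [0.5689 0.0661 0.082 ] knob top cam [0.4847 0.0135 0.104 ] knob wrist [0.497  0.0224 0.104 ]
-0.003 foot top v 219.5 w 21.3 ringup v 234.9 rimtop v 252.4 rimbot v 242.4 w 90.9
0 foot top v 223.4 w 21.2 ringup v 239.5 rimtop v 259.1 rimbot v 248.6 w 90.5
0.003 foot top v 227.3 w 21.2 ringup v 244.1 rimtop v 265.7 rimbot v 254.7 w 90.1
```

The mouth is at (0.5722, 0.0691), and its sides measure 46.1–46.3 mm, as they should. The pillar is upright in the grip, about 2 mm ahead of the TCP in x. Moving over the bore.

>>> step_arm([
  {"ax": 0,"ay": 0,"az": 0,"x": -0.03,"y": 0,"z": 0,"claw": 30},
  {"ax": 0,"ay": 0,"az": 0,"x": -0.06,"y": 0,"z": 0,"claw": 30},
  {"ax": 0,"ay": 0,"az": 0,"x": -0.08,"y": 0,"z": 0,"claw": 30},
  {"ax": 0,"ay": 0,"az": 0,"x": -0.091,"y": 0,"z": -0.01,"claw": 30},
  {"ax": 0,"ay": 0,"az": 0,"x": -0.091,"y": 0,"z": -0.025,"claw": 30},
  {"ax": 0,"ay": 0,"az": 0,"x": -0.091,"y": 0,"z": -0.04,"claw": 30},
  {"ax": 0,"ay": 0,"az": 0,"x": -0.091,"y": 0,"z": -0.04,"claw": 30},
  {"ax": 0,"ay": 0,"az": 0,"x": -0.091,"y": 0,"z": -0.04,"claw": 30},
])

```text
time_s: 5.5
tool_pos: [0.5708, 0.0672, 0.2018]
tool_rot: [-180.0, -0.1, -180.0]
force: [0.2, -0.7, -1.2]
grip_width: 0.0379
```

```bash
python3 look.py wrist w4; python3 look.py scene s4;python3 look.py top t4; python3 - <<'E'
from h import *
im=cv2.imread('pics/w4.png')[:,:,::-1]; crop(im,240,190,150,110,5,'pics/w4c.png')
im=cv2.imread('pics/s4.png')[:,:,::-1]; crop(im,230,140,80,110,6,'pics/s4c.png')
E
```

```text
5.5 [0.5708 0.0672 0.2018] [-1.7996e+02 -8.0000e-02 -1.7999e+02] 0.03794389586531111 [ 0.24 -0.69 -1.24] [-24.7   9.4  17.3  95.2  -2.9  75.9  83. ]
5.55 [0.5713 0.0671 0.2024] [-1.7998e+02 -1.0000e-02  1.8000e+02] 0.03825109998178094 [ 0.45 -0.62 -1.36] [-24.7   9.4  17.3  95.2  -2.9  75.9  83. ]
5.6 [0.5715 0.0671 0.2029] [-1.7999e+02  3.0000e-02  1.7999e+02] 0.037951922085534086 [ 0.08 -0.03 -1.82] [-24.7   9.4  17.3  95.1  -2.9  75.9  83. ]
```

View pics/w4c.png

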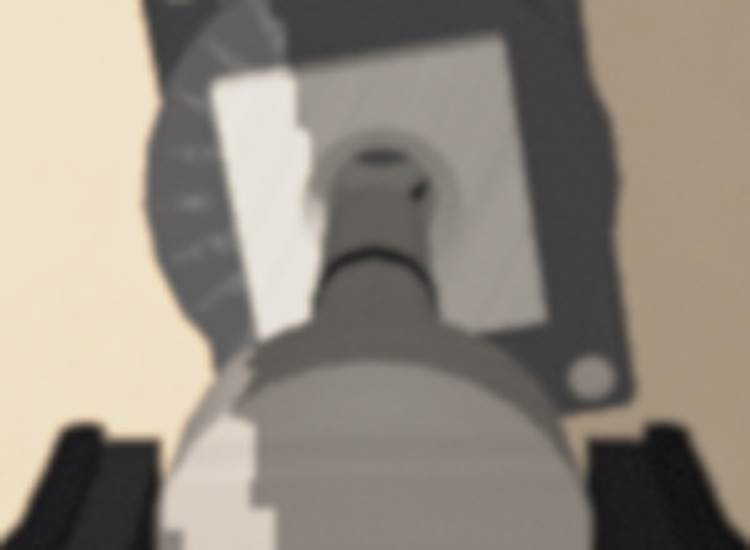

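View pics/s4c.png

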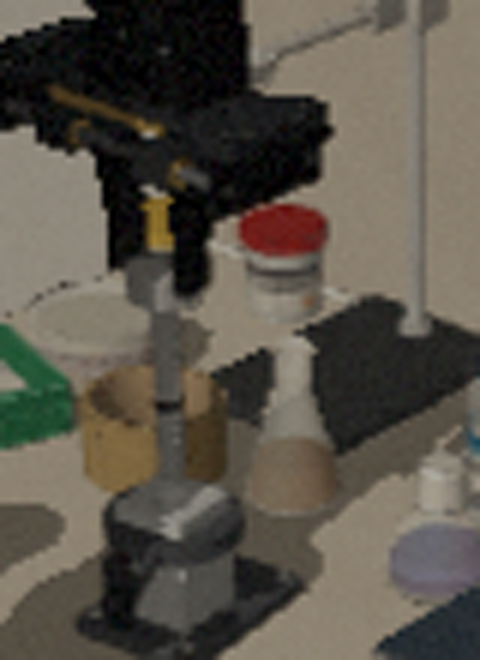

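The stem is about 1 mm left of the mouth centre in the picture, so I'll correct y by +2 mm and x by -1 mm and start down.

>>> step_arm([
  {"ax": 0,"ay": 0,"az": 0,"x": -0.001,"y": 0.0018,"z": 0,"claw": 30},
  {"ax": 0,"ay": 0,"az": 0,"x": -0.001,"y": 0.0018,"z": -0.008,"claw": 30},
  {"ax": 0,"ay": 0,"az": 0,"x": -0.001,"y": 0.0018,"z": -0.014,"claw": 30},
  {"ax": 0,"ay": 0,"az": 0,"x": -0.001,"y": 0.0018,"z": -0.02,"claw": 30},
  {"ax": 0,"ay": 0,"az": 0,"x": -0.001,"y": 0.0018,"z": -0.025,"claw": 30},
  {"ax": 0,"ay": 0,"az": 0,"x": -0.001,"y": 0.0018,"z": -0.03,"claw": 30},
  {"ax": 0,"ay": 0,"az": 0,"x": -0.001,"y": 0.0018,"z": -0.03,"claw": 30},
])

```text
time_s: 6.35
tool_pos: [0.5692, 0.0688, 0.1717]
tool_rot: [-180.0, -0.1, 180.0]
force: [0.0, 0.1, -1.4]
grip_width: 0.0377
```

```bash
python3 look.py wrist w5; python3 - <<'E'
from h import *
im=cv2.imread('pics/w5.png')[:,:,::-1]; crop(im,240,190,150,110,5,'pics/w5c.png')
E
```

```text
6.35 [0.5692 0.0688 0.1717] [-1.7998e+02 -8.0000e-02  1.8000e+02] 0.037657153549813374 [ 0.04  0.12 -1.4 ] [-24.7  10.3  17.1  97.7  -3.2  72.5  83.1]
```

View pics/w5c.png

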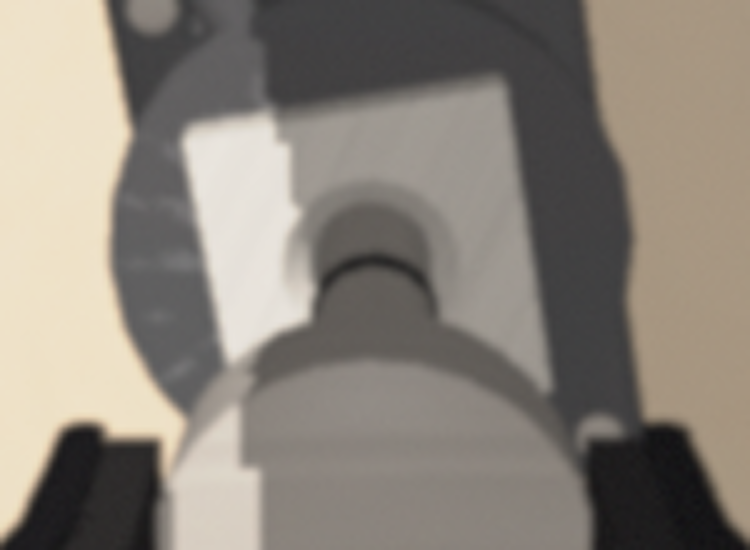

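The stem is in the bore and centred, with no side force. Continuing down into the spring pads.

>>> step_arm([
  {"ax": 0,"ay": 0,"az": 0,"x": 0,"y": 0,"z": -0.004,"claw": 30},
  {"ax": 0,"ay": 0,"az": 0,"x": 0,"y": 0,"z": -0.008,"claw": 30},
  {"ax": 0,"ay": 0,"az": 0,"x": 0,"y": 0,"z": -0.012,"claw": 30},
  {"ax": 0,"ay": 0,"az": 0,"x": 0,"y": 0,"z": -0.015,"claw": 30},
  {"ax": 0,"ay": 0,"az": 0,"x": 0,"y": 0,"z": -0.018,"claw": 30},
  {"ax": 0,"ay": 0,"az": 0,"x": 0,"y": 0,"z": -0.021,"claw": 30},
])

```text
time_s: 7.0
tool_pos: [0.5707, 0.0686, 0.1526]
tool_rot: [-180.0, 0.1, 180.0]
force: [-0.7, -2.3, 8.9]
grip_width: 0.0376
```

```bash
python3 look.py wrist w6; python3 - <<'E'
from h import *
im=cv2.imread('pics/w6.png')[:,:,::-1]; crop(im,240,190,150,110,5,'pics/w6c.png')
E
```

```text
7.0 [0.5707 0.0686 0.1526] [-1.8000e+02  1.2000e-01  1.7999e+02] 0.03763639964839696 [-0.7  -2.29  8.94] [-24.6  11.1  17.1  99.1  -3.4  70.2  83.3]
```

View pics/w6c.png

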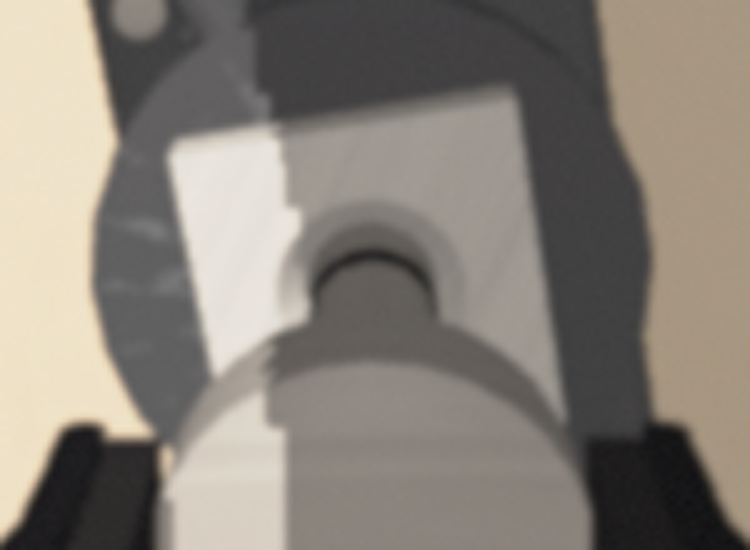

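>>> step_arm([
  {"ax": 0,"ay": 0,"az": 0,"x": 0,"y": 0,"z": -0.003,"claw": 30},
  {"ax": 0,"ay": 0,"az": 0,"x": 0,"y": 0,"z": -0.006,"claw": 30},
  {"ax": 0,"ay": 0,"az": 0,"x": 0,"y": 0,"z": -0.009,"claw": 30},
  {"ax": 0,"ay": 0,"az": 0,"x": 0,"y": 0,"z": -0.009,"claw": 30},
  {"ax": 0,"ay": 0,"az": 0,"x": 0,"y": 0,"z": -0.009,"claw": 30},
])

```text
time_s: 7.55
tool_pos: [0.5695, 0.0688, 0.1423]
tool_rot: [-180.0, -0.0, 180.0]
force: [0.5, 0.0, 1.4]
grip_width: 0.0378
```

```bash
python3 look.py wrist w7;python3 look.py scene s7; python3 - <<'E'
from h import *
im=cv2.imread('pics/w7.png')[:,:,::-1]; crop(im,240,190,150,110,5,'pics/w7c.png')
im=cv2.imread('pics/s7.png')[:,:,::-1]; crop(im,235,190,60,70,9,'pics/s7c.png')
E
```

```text
7.55 [0.5695 0.0688 0.1423] [-1.7999e+02 -3.0000e-02  1.8000e+02] 0.03784822186975978 [0.46 0.02 1.42] [-24.6  11.6  17.   99.8  -3.6  69.2  83.4]
7.6 [0.5695 0.0688 0.1423] [-1.7999e+02 -4.0000e-02 -1.8000e+02] 0.03820149059867595 [ 0.16 -1.82  0.53] [-24.6  11.6  17.   99.8  -3.6  69.2  83.4]
```

View pics/w7c.png

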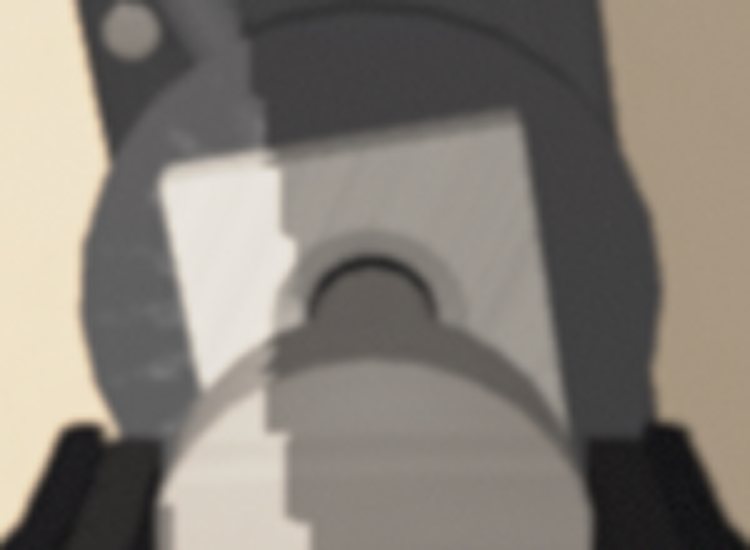

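View pics/s7c.png

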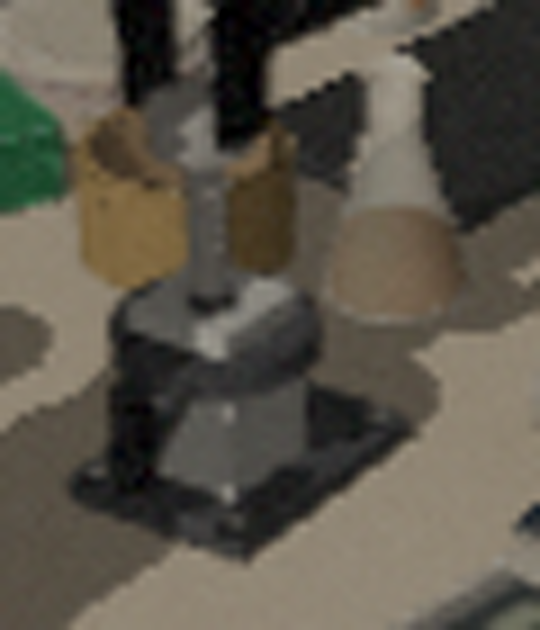

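```bash
python3 - <<'E'
from h import *
c=wcam('w7'); s=cam('scene')
for px in (.5705,.572):
  for z in (.0775,.0795,.082,.0845,.087): print(px,z,proj(c,[px-.008,.0691,z]).round(2), 'rim top', proj(c,[px-.02,.0691,z+.08]).round(2))
cr=[(160,180),(517,118)]
for u,v in cr: print(unproj(c,(u+.5)/5-.5+240,(v+.5)/5-.5+190,.082).round(4))
# scene: stem point front facing camera
d=s[2][:2]-np.array([.572,.0691]); d/=np.linalg.norm(d)
for z in (.077,.0795,.082,.0845,.087): print(z,((proj(s,np.r_[np.array([.572,.0691])+.008*d,z])-[235,190])*9).round(1))
E
```

```text
0.5705 0.0775 [[314.09 238.05]] rim top [[313.97 257.89]]
0.5705 0.0795 [[314.08 238.83]] rim top [[313.97 259.29]]
0.5705 0.082 [[314.08 239.84]] rim top [[313.96 261.08]]
0.5705 0.0845 [[314.08 240.86]] rim top [[313.96 262.92]]
0.5705 0.087 [[314.08 241.91]] rim top [[313.95 264.82]]
0.572 0.0775 [[314.08 240.27]] rim top [[313.97 261.13]]
0.572 0.0795 [[314.08 241.08]] rim top [[313.97 262.56]]
0.572 0.082 [[314.08 242.1 ]] rim top [[313.96 264.39]]
0.572 0.0845 [[314.08 243.15]] rim top [[313.96 266.28]]
0.572 0.087 [[314.07 244.21]] rim top [[313.95 268.22]]
[0.5532 0.0422 0.082 ]
[0.5452 0.0872 0.082 ]
0.077 [[201.3 313.6]]
0.0795 [[201.  307.7]]
0.082 [[200.7 301.8]]
0.0845 [[200.4 295.9]]
0.087 [[200.1 290. ]]
```

The ring lies within about 1–2 mm of the column's top: in the scene view it is at crop (207,300), against 301.8 predicted for a level ring. I'll lower 1 mm more, then open and rise straight up.

>>> step_arm([
  {"ax": 0,"ay": 0,"az": 0,"x": 0,"y": 0,"z": -0.001,"claw": 30},
  {"ax": 0,"ay": 0,"az": 0,"x": 0,"y": 0,"z": -0.001,"claw": 45},
  {"ax": 0,"ay": 0,"az": 0,"x": 0,"y": 0,"z": -0.001,"claw": 60},
  {"ax": 0,"ay": 0,"az": 0,"x": 0,"y": 0,"z": -0.001,"claw": 80},
  {"ax": 0,"ay": 0,"az": 0,"x": 0,"y": 0,"z": -0.001,"claw": 80},
  {"ax": 0,"ay": 0,"az": 0,"x": 0,"y": 0,"z": -0.001,"claw": 80},
  {"ax": 0,"ay": 0,"az": 0,"x": 0,"y": 0,"z": 0.015,"claw": 80},
  {"ax": 0,"ay": 0,"az": 0,"x": 0,"y": 0,"z": 0.035,"claw": 80},
  {"ax": 0,"ay": 0,"az": 0,"x": 0,"y": 0,"z": 0.06,"claw": 80},
  {"ax": 0,"ay": 0,"az": 0,"x": 0,"y": 0,"z": 0.08,"claw": 80},
])

```text
time_s: 8.65
tool_pos: [0.5699, 0.0691, 0.2239]
tool_rot: [180.0, 0.0, -180.0]
force: [0.0, -0.2, 0.3]
grip_width: 0.0694
```

>>> step_arm([
  {"ax": 0,"ay": 0,"az": 0,"x": 0,"y": -0.02,"z": 0.02,"claw": 60},
  {"ax": 0,"ay": 0,"az": 0,"x": 0,"y": -0.05,"z": 0.02,"claw": 40},
  {"ax": 0,"ay": 0,"az": 0,"x": -0.03,"y": -0.075,"z": 0.02,"claw": 20},
  {"ax": 0,"ay": 0,"az": 0,"x": -0.06,"y": -0.085,"z": 0.02,"claw": 0},
  {"ax": 0,"ay": 0,"az": 0,"x": -0.08,"y": -0.093,"z": 0.02,"claw": 0},
  {"ax": 0,"ay": 0,"az": 0,"x": -0.08,"y": -0.093,"z": 0.0,"claw": 0},
  {"ax": 0,"ay": 0,"az": 0,"x": -0.08,"y": -0.093,"z": -0.03,"claw": 0},
  {"ax": 0,"ay": 0,"az": 0,"x": -0.08,"y": -0.093,"z": -0.05,"claw": 0},
  {"ax": 0,"ay": 0,"az": 0,"x": -0.08,"y": -0.093,"z": -0.05,"claw": 0},
  {"ax": 0,"ay": 0,"az": 0,"x": -0.08,"y": -0.093,"z": -0.05,"claw": 0},
])

```text
time_s: 9.65
tool_pos: [0.4898, -0.024, 0.1731]
tool_rot: [180.0, -0.0, -180.0]
force: [0.1, -0.6, 0.0]
grip_width: 0.0023
```

```bash
python3 look.py wrist w8;python3 look.py scene s8; python3 look.py top t8; python3 - <<'E'
from h import *
im=cv2.imread('pics/t8.png')[:,:,::-1]; crop(im,190,190,110,120,5,'pics/t8c.png')
im=cv2.imread('pics/s8.png')[:,:,::-1]; crop(im,215,160,90,100,6,'pics/s8c.png')
E
```

```text
9.65 [ 0.4898 -0.024   0.1731] [ 180.   -0. -180.] 0.0023406691844514932 [ 0.07 -0.58  0.01] [-2.060e+01 -4.000e-01  2.040e+01  1.086e+02  1.000e-01  7.180e+01
  8.970e+01]
9.7 [ 0.4905 -0.024   0.1738] [ 1.7999e+02  9.0000e-02 -1.7999e+02] 0.0013029701224752412 [-0.6   0.33  1.27] [-2.060e+01 -4.000e-01  2.030e+01  1.085e+02  1.000e-01  7.180e+01
  8.970e+01]
9.75 [ 0.4908 -0.024   0.1741] [ 1.7998e+02  1.3000e-01 -1.7999e+02] 0.0009161193357515195 [-0.04 -0.52  1.64] [-2.060e+01 -4.000e-01  2.040e+01  1.085e+02  1.000e-01  7.170e+01
  8.970e+01]
```

View pics/w8.png

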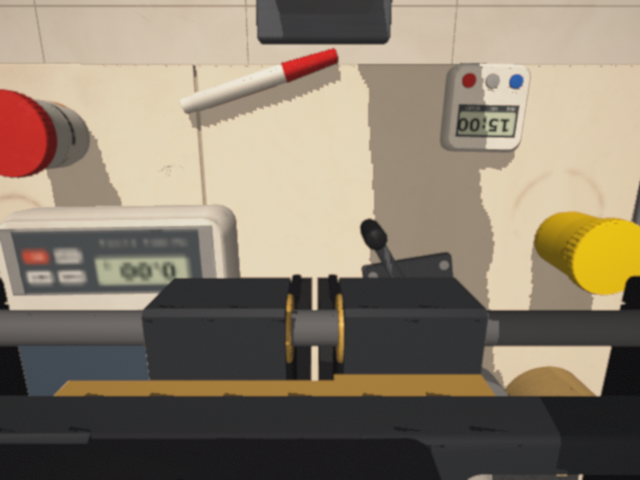

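View pics/s8c.png

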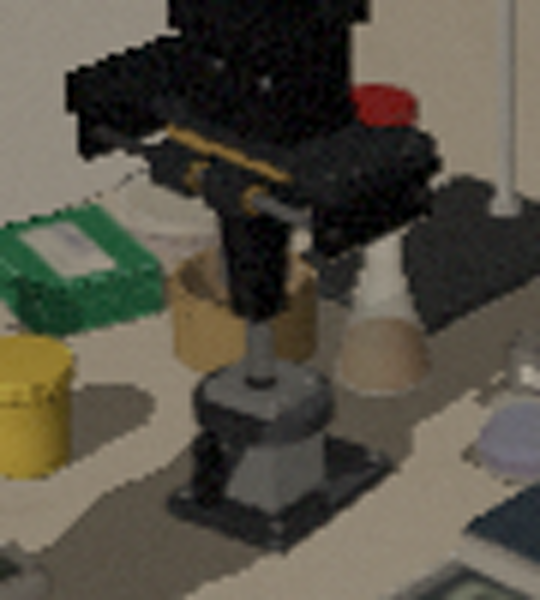

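View pics/t8c.png

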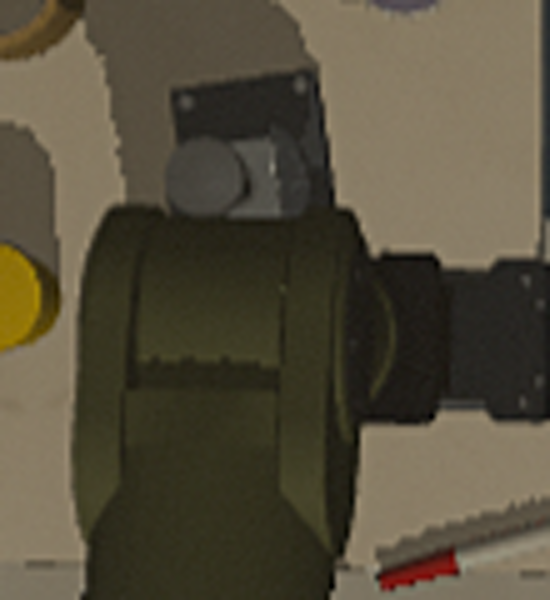

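The ring sits at the column's top. The knob top is at (372,226) in the wrist view.

```bash
python3 - <<'E'
from h import *
im=cv2.imread('pics/w8.png')[:,:,::-1]; crop(im,340,200,80,80,8,'pics/w8c.png')
c=wcam('w8'); H=np.array([.5722,.0691])
for u,v in [(372,226),(372,228)]:
    P=unproj(c,u,v,.104); d=P[:2]-H; print(P.round(4),np.linalg.norm(d).round(4),np.degrees(np.arctan2(d[1],d[0])))
th=np.radians(np.linspace(-148,-205.2,11)); print(np.c_[np.degrees(th),H[0]+.1*np.cos(th),H[1]+.1*np.sin(th)].round(4))
E
```

```text
[0.4758 0.0143 0.104 ] 0.1109 -150.39879445857392
[0.4771 0.0144 0.104 ] 0.1097 -150.0752264531533
[[-1.4800e+02  4.8740e-01  1.6100e-02]
 [-1.5372e+02  4.8250e-01  2.4800e-02]
 [-1.5944e+02  4.7860e-01  3.4000e-02]
 [-1.6516e+02  4.7550e-01  4.3500e-02]
 [-1.7088e+02  4.7350e-01  5.3200e-02]
 [-1.7660e+02  4.7240e-01  6.3200e-02]
 [-1.8232e+02  4.7230e-01  7.3100e-02]
 [-1.8804e+02  4.7320e-01  8.3100e-02]
 [-1.9376e+02  4.7510e-01  9.2900e-02]
 [-1.9948e+02  4.7790e-01  1.0240e-01]
 [-2.0520e+02  4.8170e-01  1.1170e-01]]
```

View pics/w8c.png

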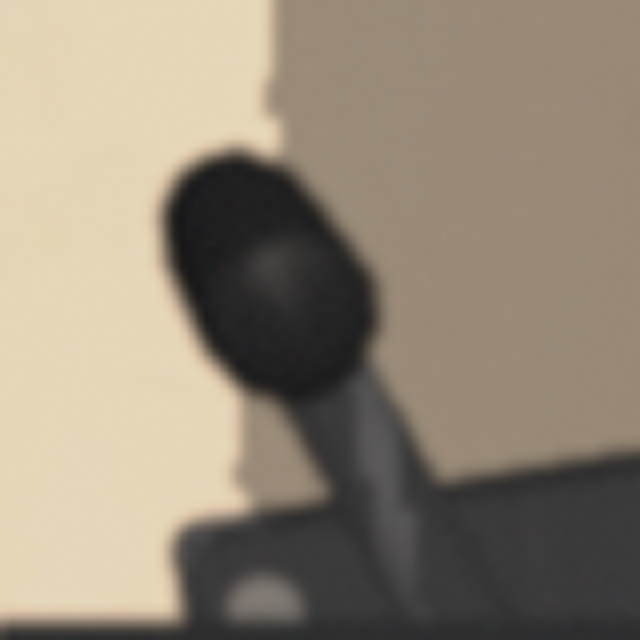

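The knob's upper end is at (377,237), so its position is about (0.484, 0.016), which agrees with the lever geometry at angle ≈0.22 rad. Descending with closed fingers to its right.

>>> step_arm([
  {"ax": 0,"ay": 0,"az": 0,"x": -0.004,"y": 0,"z": -0.02,"claw": 0},
  {"ax": 0,"ay": 0,"az": 0,"x": -0.004,"y": 0,"z": -0.045,"claw": 0},
  {"ax": 0,"ay": 0,"az": 0,"x": -0.004,"y": 0,"z": -0.07,"claw": 0},
  {"ax": 0,"ay": 0,"az": 0,"x": -0.004,"y": 0,"z": -0.087,"claw": 0},
  {"ax": 0,"ay": 0,"az": 0,"x": -0.004,"y": 0,"z": -0.087,"claw": 0},
])

```text
time_s: 10.3
tool_pos: [0.4845, -0.024, 0.0844]
tool_rot: [-180.0, -0.2, -180.0]
force: [-0.5, -0.2, -0.7]
grip_width: 0.0003
```

>>> step_arm([
  {"ax": 0,"ay": 0,"az": 0,"x": 0,"y": 0.01,"z": 0,"claw": 0},
  {"ax": 0,"ay": 0,"az": 0,"x": -0.004,"y": 0.02,"z": 0,"claw": 0},
  {"ax": 0,"ay": 0,"az": 0,"x": -0.008,"y": 0.035,"z": 0,"claw": 0},
  {"ax": 0,"ay": 0,"az": 0,"x": -0.0125,"y": 0.05,"z": 0,"claw": 0},
  {"ax": 0,"ay": 0,"az": 0,"x": -0.0137,"y": 0.065,"z": 0,"claw": 0},
  {"ax": 0,"ay": 0,"az": 0,"x": -0.0137,"y": 0.077,"z": 0,"claw": 0},
  {"ax": 0,"ay": 0,"az": 0,"x": -0.012,"y": 0.087,"z": 0,"claw": 0},
  {"ax": 0,"ay": 0,"az": 0,"x": -0.01,"y": 0.096,"z": 0,"claw": 0},
  {"ax": 0,"ay": 0,"az": 0,"x": -0.008,"y": 0.102,"z": 0,"claw": 0},
  {"ax": 0,"ay": 0,"az": 0,"x": -0.006,"y": 0.107,"z": 0,"claw": 0},
  {"ax": 0,"ay": 0,"az": 0,"x": -0.006,"y": 0.107,"z": 0,"claw": 0},
])

```text
time_s: 11.4
tool_pos: [0.4807, 0.0845, 0.0863]
tool_rot: [179.9, 0.1, -179.9]
force: [-0.8, 1.0, 4.2]
grip_width: 0.0002
```

```bash
python3 look.py wrist w9;python3 look.py scene s9; python3 - <<'E'
from h import *
im=cv2.imread('pics/s9.png')[:,:,::-1]; crop(im,205,160,100,100,6,'pics/s9c.png')
E
```

```text
11.4 [0.4807 0.0845 0.0863] [ 1.7993e+02  1.0000e-01 -1.7994e+02] 0.00022976825745306891 [-0.82  1.03  4.2 ] [-27.2   4.2  14.7 114.7  -1.3  61.2  78.2]
11.45 [0.4808 0.0841 0.0862] [ 1.7994e+02  1.2000e-01 -1.7996e+02] 0.0007226379492117082 [-0.57  1.44  2.93] [-27.1   4.2  14.7 114.7  -1.2  61.2  78.2]
```

View pics/w9.png

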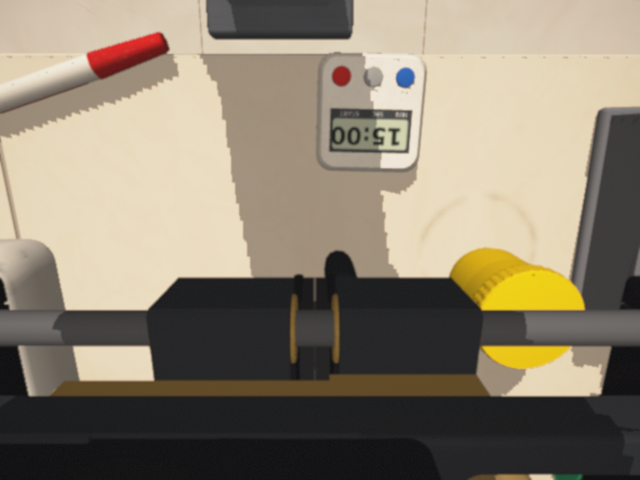

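View pics/s9c.png

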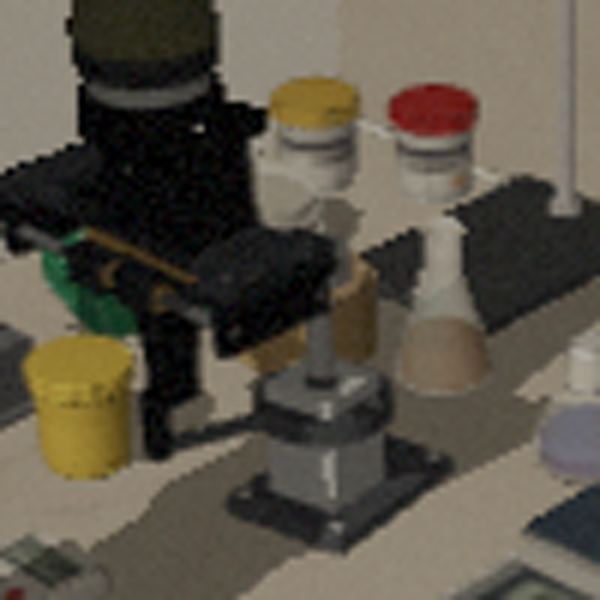

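```bash
python3 - <<'E'
from h import *
c=wcam('w9'); H=np.array([.5722,.0691])
for u in (337,340,345):
  for z in (.06,.104):
    P=unproj(c,u,262,z); print(u,z,P.round(4))
for q in (.9,1.0,1.1,1.22):
    th=np.radians(-145+9.76)-q; P=np.r_[H+.1*np.array([np.cos(th),np.sin(th)]),.06]; Q=P.copy();Q[2]=.104; print(q,P.round(4),proj(c,P).round(1),proj(c,Q).round(1))
E
```

```text
337 0.06 [0.4774 0.0976 0.06  ]
337 0.104 [0.4627 0.0948 0.104 ]
340 0.06 [0.4774 0.0992 0.06  ]
340 0.104 [0.4627 0.0961 0.104 ]
345 0.06 [0.4774 0.102  0.06  ]
345 0.104 [0.4627 0.0982 0.104 ]
0.9 [0.4729 0.081  0.06  ] [[307.1 254.3]] [[305.4 283.9]]
1.0 [0.4746 0.0908 0.06  ] [[324.9 257.2]] [[327.6 287.4]]
1.1 [0.4772 0.1004 0.06  ] [[342.2 261.8]] [[349.2 293. ]]
1.22 [0.4817 0.1116 0.06  ] [[361.9 269.4]] [[373.8 302.2]]
```

The lever is at about 1.09 rad because the closed fingers are thinner than I assumed. I'll push about 12 mm further, gently.

>>> step_arm([
  {"ax": 0,"ay": 0,"az": 0,"x": 0.001,"y": 0.005,"z": 0,"claw": 0},
  {"ax": 0,"ay": 0,"az": 0,"x": 0.003,"y": 0.009,"z": 0,"claw": 0},
  {"ax": 0,"ay": 0,"az": 0,"x": 0.004,"y": 0.012,"z": 0,"claw": 0},
  {"ax": 0,"ay": 0,"az": 0,"x": 0.004,"y": 0.012,"z": 0,"claw": 0},
  {"ax": 0,"ay": 0,"az": 0,"x": 0.004,"y": 0.012,"z": 0,"claw": 0},
])

```text
time_s: 12.0
tool_pos: [0.4843, 0.0954, 0.0858]
tool_rot: [180.0, 0.1, -180.0]
force: [0.8, -0.1, 2.0]
grip_width: 0.0002
```

```bash
python3 look.py wrist w10
```

```text
12.0 [0.4843 0.0954 0.0858] [ 1.7996e+02  6.0000e-02 -1.7999e+02] 0.000230523549699986 [ 0.82 -0.11  2.02] [-27.8   4.9  14.2 113.9  -1.4  61.2  77.1]
```

View pics/w10.png

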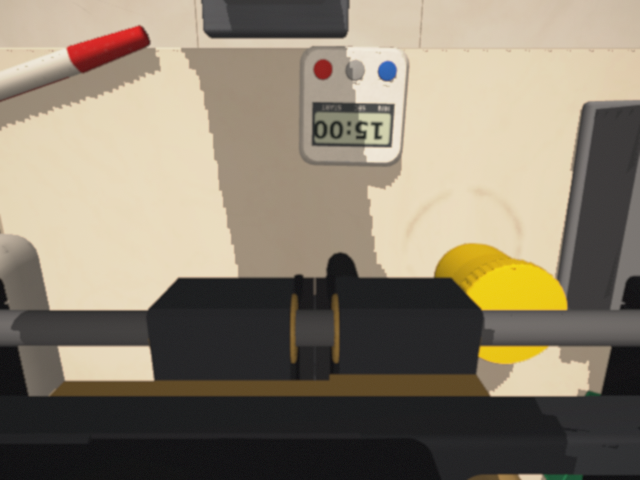

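>>> step_arm([
  {"ax": 0,"ay": 0,"az": 0,"x": 0.001,"y": 0.002,"z": 0,"claw": 0},
  {"ax": 0,"ay": 0,"az": 0,"x": 0.001,"y": 0.003,"z": 0,"claw": 0},
  {"ax": 0,"ay": 0,"az": 0,"x": 0.001,"y": 0.003,"z": 0,"claw": 0},
])

```text
time_s: 12.35
tool_pos: [0.4848, 0.0972, 0.0857]
tool_rot: [-179.9, -0.0, 180.0]
force: [0.7, -3.8, 3.2]
grip_width: 0.0004
```

Side force is now 3.8 N, so the lever is at its stop. Backing off, rising, and going to look at the cup.

>>> step_arm([
  {"ax": 0,"ay": 0,"az": 0,"x": -0.001,"y": -0.01,"z": 0,"claw": 0},
  {"ax": 0,"ay": 0,"az": 0,"x": -0.002,"y": -0.025,"z": 0,"claw": 0},
  {"ax": 0,"ay": 0,"az": 0,"x": -0.005,"y": -0.03,"z": 0.03,"claw": 0},
  {"ax": 0,"ay": 0,"az": 0,"x": -0.01,"y": -0.04,"z": 0.07,"claw": 20},
  {"ax": 0,"ay": 0,"az": 0,"x": -0.02,"y": -0.07,"z": 0.11,"claw": 40},
  {"ax": 0,"ay": 0,"az": 0,"x": -0.03,"y": -0.11,"z": 0.14,"claw": 60},
  {"ax": 0,"ay": 0,"az": 0,"x": -0.03,"y": -0.15,"z": 0.15,"claw": 80},
  {"ax": 0,"ay": 0,"az": 0,"x": -0.03,"y": -0.19,"z": 0.15,"claw": 100},
  {"ax": 0,"ay": 0,"az": 0,"x": -0.03,"y": -0.23,"z": 0.15,"claw": 100},
  {"ax": 0,"ay": 0,"az": 0,"x": -0.03,"y": -0.27,"z": 0.15,"claw": 100},
  {"ax": 0,"ay": 0,"az": 0,"x": -0.03,"y": -0.31,"z": 0.15,"claw": 100},
  {"ax": 0,"ay": 0,"az": 0,"x": -0.03,"y": -0.34,"z": 0.15,"claw": 100},
])

```text
time_s: 13.55
tool_pos: [0.453, -0.2455, 0.2354]
tool_rot: [180.0, -0.0, 179.8]
force: [1.2, 1.3, -0.5]
grip_width: 0.0645
```

>>> step_arm([
  {"ax": 0,"ay": 0,"az": 0,"x": 0,"y": 0,"z": 0,"claw": 100},
  {"ax": 0,"ay": 0,"az": 0,"x": 0,"y": 0,"z": 0,"claw": 100},
  {"ax": 0,"ay": 0,"az": 0,"x": 0,"y": 0,"z": 0,"claw": 100},
])

```text
time_s: 13.85
tool_pos: [0.4546, -0.2408, 0.2352]
tool_rot: [179.9, -0.0, -179.9]
force: [0.1, -0.1, 0.1]
grip_width: 0.0844
```

```bash
python3 look.py wrist w11;python3 look.py scene s11; python3 look.py top t11; python3 - <<'E'
from h import *
im=cv2.imread('pics/t11.png')[:,:,::-1]; crop(im,110,190,160,120,5,'pics/t11c.png')
im=cv2.imread('pics/s11.png')[:,:,::-1]; crop(im,205,160,100,100,6,'pics/s11c.png')
E
```

```text
13.85 [ 0.4546 -0.2408  0.2352] [ 1.7992e+02 -4.0000e-02 -1.7992e+02] 0.08438816574069992 [ 0.08 -0.09  0.1 ] [-10.7   0.2  36.2 100.9  -0.2  79.  115.6]
13.9 [ 0.4548 -0.2406  0.2353] [ 1.7993e+02 -2.0000e-02 -1.7988e+02] 0.08528309399601428 [0.88 0.05 0.02] [-10.8   0.2  36.2 100.9  -0.2  79.  115.6]
13.95 [ 0.4549 -0.2406  0.2355] [ 179.94   -0.   -179.86] 0.08580665832528485 [-0.37  0.46  0.24] [-10.8   0.2  36.2 100.9  -0.2  79.  115.6]
```

View pics/w11.png

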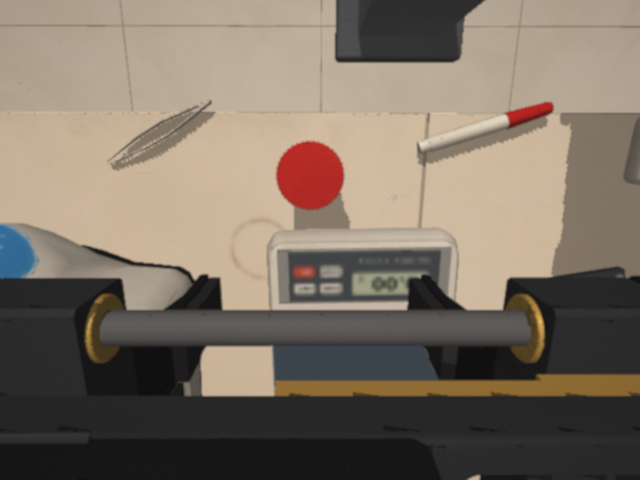

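View pics/t11c.png

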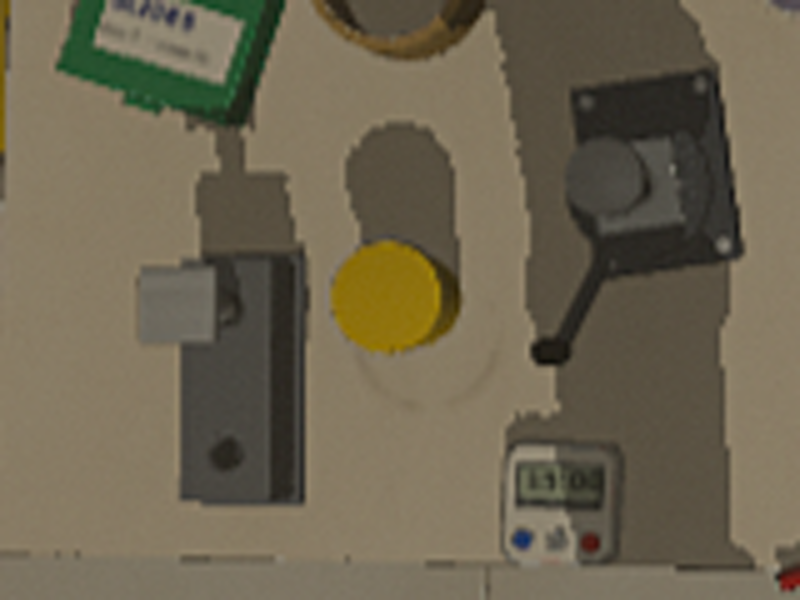

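View pics/s11c.png

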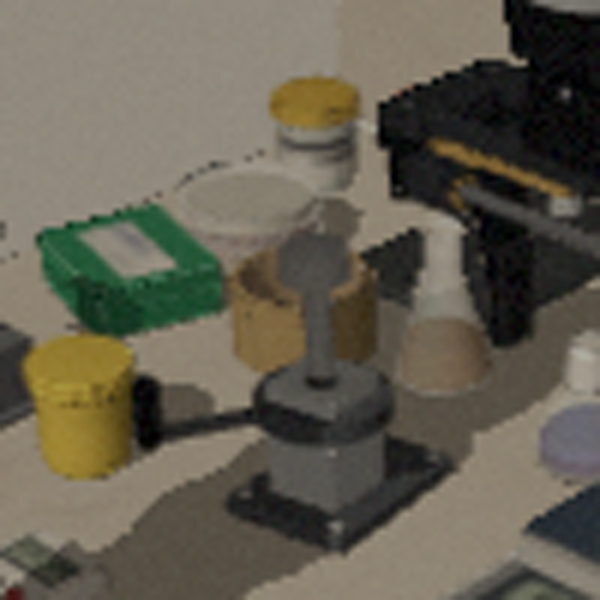

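The top view shows the lever swung left with its knob at crop (553,350). The pillar stands upright with its ring at the column's top, the flat pillar and timer are in place, and the cup lid is at wrist (310,175).

```bash
python3 - <<'E'
from h import *
t=cam('top'); Hm=unproj(t,237.4,227.6,.082); 
P=unproj(t,220.7,259.9,.104); d=(P-Hm)[:2]; th=np.degrees(np.arctan2(d[1],d[0])); print('knob',P.round(4),np.linalg.norm(d).round(4),th,'q',np.radians(-145+9.76-(th-360)))
im=cv2.imread('pics/w11.png'); m=((im[:,:,2].astype(int)>im[:,:,1]*2.2)&(im[:,:,2]>80)).astype(np.uint8); m[:,:250]=0;m[:,400:]=0;m[250:]=0
ct=max(cv2.findContours(m,0,2)[0],key=cv2.contourArea); e=cv2.fitEllipse(ct); print(e)
c=wcam('w11'); print('cup',unproj(c,*e[0],.068).round(4),'top cam',unproj(t,351.75,286.5,.068).round(4)); 
a=np.linspace(0,2*np.pi,72); Q=unproj(c,*e[0],.068); q=proj(c,Q+.031*np.c_[np.cos(a),np.sin(a),0*a]); print(np.ptp(q,axis=0))
im=cv2.imread('pics/s11.png')[:,:,::-1]; crop(im,270,270,50,45,10,'pics/cup.png')
s=cam('scene')
# dome checks in scene
d=s[2][:2]-np.array([.572,.0691]); d/=np.linalg.norm(d)
for z in (.077,.082,.087): print(z,((proj(s,np.r_[np.array([.572,.0691])+.008*d,z])-[205,160])*6).round(1))
# top cam dome centre at z .162
u=unproj(t,(607+.5)/5-.5+110,(176+.5)/5-.5+190,.162); print('dome',u.round(4))
E
```

```text
knob [0.4811 0.1039 0.104 ] 0.0956 156.7246476042313 q 1.1874409070607757
((309.69097900390625, 175.12831115722656), (64.92193603515625, 66.26390838623047), 165.3217010498047)
cup [ 0.4168 -0.2443  0.068 ] top cam [ 0.4162 -0.2452  0.068 ]
[69.95721539 70.58459459]
0.077 [[314.2 389.1]]
0.082 [[313.8 381.2]]
0.087 [[313.4 373.3]]
dome [0.5706 0.0673 0.162 ]
```

View pics/cup.png

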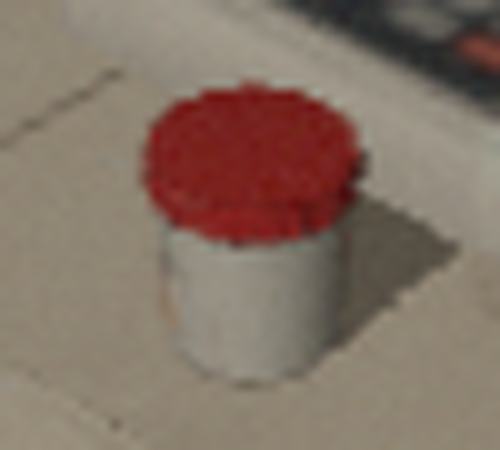

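The lever is at ≈1.19 rad. The cup is at (0.4167, -0.2445), and both cameras agree within 1 mm. Descending over its lid.

>>> step_arm([
  {"ax": 0,"ay": 0,"az": 0,"x": -0.02,"y": -0.002,"z": -0.01,"claw": 100},
  {"ax": 0,"ay": 0,"az": 0,"x": -0.038,"y": -0.004,"z": -0.03,"claw": 100},
  {"ax": 0,"ay": 0,"az": 0,"x": -0.038,"y": -0.004,"z": -0.06,"claw": 100},
  {"ax": 0,"ay": 0,"az": 0,"x": -0.038,"y": -0.004,"z": -0.09,"claw": 100},
  {"ax": 0,"ay": 0,"az": 0,"x": -0.038,"y": -0.004,"z": -0.12,"claw": 100},
  {"ax": 0,"ay": 0,"az": 0,"x": -0.038,"y": -0.004,"z": -0.145,"claw": 100},
  {"ax": 0,"ay": 0,"az": 0,"x": -0.038,"y": -0.004,"z": -0.145,"claw": 100},
  {"ax": 0,"ay": 0,"az": 0,"x": -0.038,"y": -0.004,"z": -0.145,"claw": 100},
], squeeze=10)

```text
time_s: 14.8
tool_pos: [0.417, -0.2457, 0.0911]
tool_rot: [180.0, -0.0, -179.9]
force: [0.3, 0.3, 1.3]
grip_width: 0.0871
```

```bash
python3 look.py wrist w12
```

```text
14.8 [ 0.417  -0.2457  0.0911] [ 1.8000e+02 -1.0000e-02 -1.7995e+02] 0.08707585665773918 [0.35 0.31 1.31] [ -9.1   3.4  37.9 115.5  -2.4  61.9 119.9]
```

View pics/w12.png

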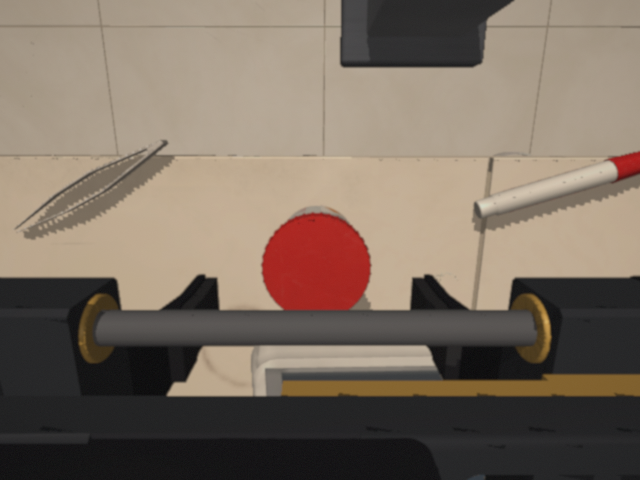

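```bash
python3 - <<'E'
from h import *
im=cv2.imread('pics/w12.png'); m=((im[:,:,2].astype(int)>im[:,:,1]*2.2)&(im[:,:,2]>80)).astype(np.uint8); m[:,:250]=0;m[:,400:]=0;m[305:]=0
ct=max(cv2.findContours(m,0,2)[0],key=cv2.contourArea); p=ct[:,0]; p=p[p[:,1]<300]; e=cv2.fitEllipse(p); print(e)
c=wcam('w12'); print(unproj(c,*e[0],.068).round(4))
E
```

```text
((315.83819580078125, 266.517333984375), (105.91812133789062, 106.22814178466797), 145.40782165527344)
[ 0.4152 -0.2444  0.068 ]
```

>>> step_arm([
  {"ax": 0,"ay": 0,"az": 0,"x": -0.001,"y": 0.001,"z": -0.015,"claw": 100},
  {"ax": 0,"ay": 0,"az": 0,"x": -0.001,"y": 0.001,"z": -0.03,"claw": 100},
  {"ax": 0,"ay": 0,"az": 0,"x": -0.001,"y": 0.001,"z": -0.044,"claw": 95},
  {"ax": 0,"ay": 0,"az": 0,"x": -0.001,"y": 0.001,"z": -0.044,"claw": 85},
  {"ax": 0,"ay": 0,"az": 0,"x": -0.001,"y": 0.001,"z": -0.044,"claw": 78},
  {"ax": 0,"ay": 0,"az": 0,"x": -0.001,"y": 0.001,"z": -0.044,"claw": 72},
  {"ax": 0,"ay": 0,"az": 0,"x": -0.001,"y": 0.001,"z": -0.044,"claw": 66},
  {"ax": 0,"ay": 0,"az": 0,"x": -0.001,"y": 0.001,"z": -0.044,"claw": 60},
  {"ax": 0,"ay": 0,"az": 0,"x": -0.001,"y": 0.001,"z": -0.044,"claw": 55},
  {"ax": 0,"ay": 0,"az": 0,"x": -0.001,"y": 0.001,"z": -0.044,"claw": 55},
  {"ax": 0,"ay": 0,"az": 0,"x": -0.001,"y": 0.001,"z": -0.044,"claw": 55},
], squeeze=10)

```text
time_s: 15.95
tool_pos: [0.4164, -0.2453, 0.0474]
tool_rot: [-180.0, 0.1, -180.0]
force: [-0.7, -0.1, 5.5]
grip_width: 0.0616
```

>>> step_arm([
  {"ax": 0,"ay": 0,"az": 0,"x": 0,"y": 0,"z": 0.01,"claw": 55},
  {"ax": 0,"ay": 0,"az": 0,"x": 0,"y": 0,"z": 0.025,"claw": 55},
  {"ax": 0,"ay": 0,"az": 0,"x": 0,"y": 0,"z": 0.045,"claw": 55},
  {"ax": 0,"ay": 0,"az": 0,"x": 0,"y": 0,"z": 0.06,"claw": 55},
  {"ax": 0,"ay": 0,"az": 0,"x": 0,"y": 0,"z": 0.06,"claw": 55},
])

```text
time_s: 16.45
tool_pos: [0.4171, -0.2457, 0.1088]
tool_rot: [-180.0, 0.2, -180.0]
force: [0.4, 0.2, -0.1]
grip_width: 0.0614
```

```bash
python3 look.py wrist w13;python3 look.py scene s13; python3 - <<'E'
from h import *
im=cv2.imread('pics/s13.png')[:,:,::-1]; crop(im,240,200,110,110,6,'pics/s13c.png')
E
```

```text
16.45 [ 0.4171 -0.2457  0.1088] [-179.95    0.22 -180.  ] 0.06138099342844787 [ 0.4   0.22 -0.05] [ -9.6   1.8  37.9 114.6  -1.3  63.8 118.9]
16.5 [ 0.4163 -0.2452  0.1074] [-1.7999e+02  1.1000e-01 -1.7999e+02] 0.06133577667224693 [-0.63 -0.03 -1.31] [ -9.5   1.9  37.9 114.7  -1.3  63.7 118.9]
```

View pics/w13.png

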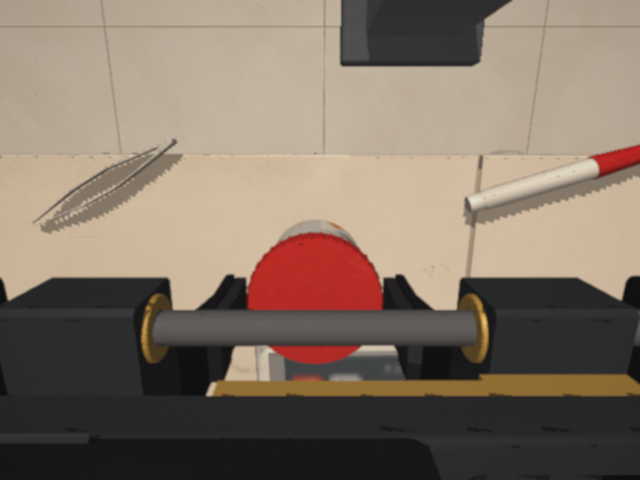

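View pics/s13c.png

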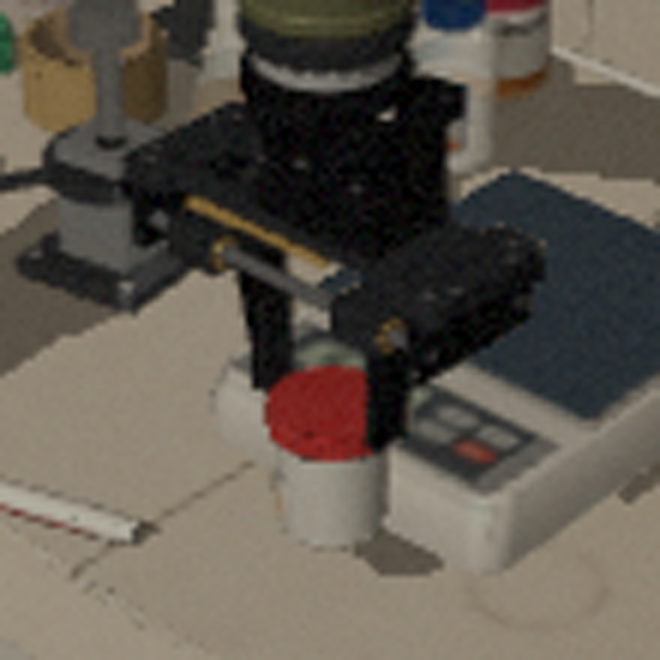

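The cup is held level. Raising it and carrying it to a viewing pose behind the holder.

>>> step_arm([
  {"ax": 0,"ay": 0,"az": 0,"x": 0,"y": 0,"z": 0.01,"claw": 55},
  {"ax": 0,"ay": 0,"az": 0,"x": 0,"y": 0,"z": 0.03,"claw": 55},
  {"ax": 0,"ay": 0,"az": 0,"x": 0.005,"y": 0.005,"z": 0.055,"claw": 55},
  {"ax": 0,"ay": 0,"az": 0,"x": 0.015,"y": 0.015,"z": 0.08,"claw": 55},
  {"ax": 0,"ay": 0,"az": 0,"x": 0.03,"y": 0.03,"z": 0.105,"claw": 55},
  {"ax": 0,"ay": 0,"az": 0,"x": 0.05,"y": 0.05,"z": 0.13,"claw": 55},
  {"ax": 0,"ay": 0,"az": 0,"x": 0.07,"y": 0.075,"z": 0.15,"claw": 55},
  {"ax": 0,"ay": 0,"az": 0,"x": 0.09,"y": 0.1,"z": 0.16,"claw": 55},
  {"ax": 0,"ay": 0,"az": 0,"x": 0.11,"y": 0.125,"z": 0.165,"claw": 55},
  {"ax": 0,"ay": 0,"az": 0,"x": 0.13,"y": 0.15,"z": 0.165,"claw": 55},
  {"ax": 0,"ay": 0,"az": 0,"x": 0.15,"y": 0.175,"z": 0.165,"claw": 55},
  {"ax": 0,"ay": 0,"az": 0,"x": 0.17,"y": 0.2,"z": 0.165,"claw": 55},
])

```text
time_s: 17.75
tool_pos: [0.5861, -0.0439, 0.2712]
tool_rot: [-180.0, -0.1, -180.0]
force: [-0.3, -0.1, 0.3]
grip_width: 0.0613
```

>>> step_arm([
  {"ax": 0,"ay": 0,"az": 0,"x": 0.018,"y": 0.023,"z": 0,"claw": 55},
  {"ax": 0,"ay": 0,"az": 0,"x": 0.035,"y": 0.045,"z": 0,"claw": 55},
  {"ax": 0,"ay": 0,"az": 0,"x": 0.05,"y": 0.067,"z": 0,"claw": 55},
  {"ax": 0,"ay": 0,"az": 0,"x": 0.062,"y": 0.086,"z": 0,"claw": 55},
  {"ax": 0,"ay": 0,"az": 0,"x": 0.07,"y": 0.1,"z": 0,"claw": 55},
  {"ax": 0,"ay": 0,"az": 0,"x": 0.075,"y": 0.11,"z": 0,"claw": 55},
  {"ax": 0,"ay": 0,"az": 0,"x": 0.075,"y": 0.114,"z": 0,"claw": 55},
  {"ax": 0,"ay": 0,"az": 0,"x": 0.075,"y": 0.114,"z": 0,"claw": 55},
  {"ax": 0,"ay": 0,"az": 0,"x": 0.075,"y": 0.114,"z": 0,"claw": 55},
  {"ax": 0,"ay": 0,"az": 0,"x": 0.075,"y": 0.114,"z": 0,"claw": 55},
])

```text
time_s: 18.75
tool_pos: [0.6605, 0.0676, 0.2721]
tool_rot: [-180.0, 0.0, 179.9]
force: [-0.1, -0.2, 0.4]
grip_width: 0.0613
```

```bash
python3 look.py wrist w14;python3 look.py scene s14; python3 - <<'E'
from h import *
im=cv2.imread('pics/s14.png')[:,:,::-1]; crop(im,210,110,130,130,5,'pics/s14c.png')
E
```

```text
18.75 [0.6605 0.0676 0.2721] [-1.7999e+02  2.0000e-02  1.7990e+02] 0.06130783826317271 [-0.14 -0.23  0.41] [-25.9  19.7  23.9  75.9  -7.8  86.   87.2]
18.8 [0.6606 0.0678 0.2721] [1.8000e+02 3.0000e-02 1.7992e+02] 0.06126069222852352 [ 1.09 -0.26 -0.37] [-25.9  19.7  23.9  75.9  -7.8  86.   87.2]
```

View pics/w14.png

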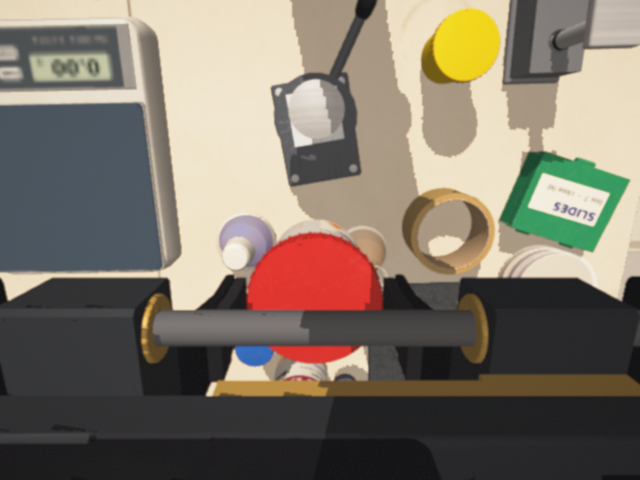

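View pics/s14c.png

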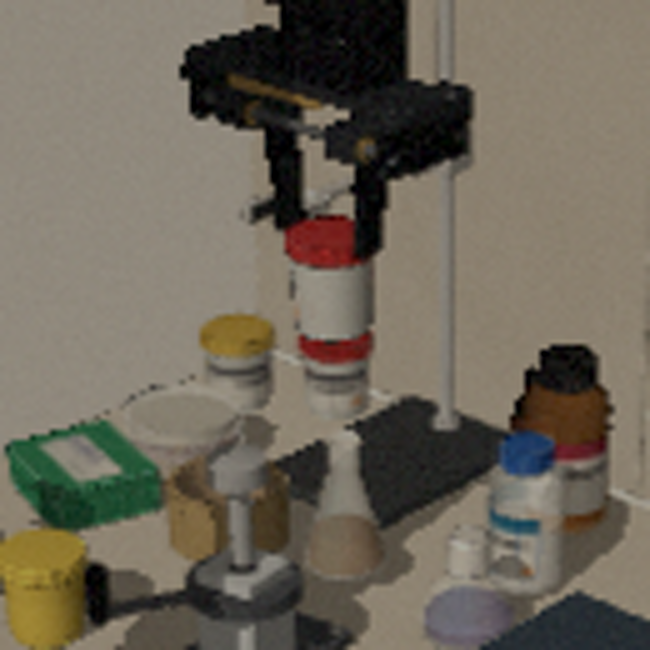

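The wrist view shows the dome at about (318,110), the lever pointing left-front with its knob at (367,8), and the cup level in the jaws.

```bash
python3 - <<'E'
from h import *
im=cv2.imread('pics/w14.png')[:,:,::-1]; crop(im,270,60,100,90,7,'pics/w14c.png')
c=wcam('w14'); tcp=np.load('pics/w14.npy')[:3]
m=cv2.imread('pics/w14.png'); m=((m[:,:,2].astype(int)>m[:,:,1]*2.2)&(m[:,:,2]>80)).astype(np.uint8); m[:,:240]=0;m[:,390:]=0;m[306:]=0;m[:200]=0
ct=max(cv2.findContours(m,0,2)[0],key=cv2.contourArea)[:,0]; p=ct[(ct[:,1]<302)]; e=cv2.fitEllipse(p); print(e)
L=unproj(c,*e[0],tcp[2]-.047+.068); print('lid',L.round(4),'tcp',tcp.round(4),'off',(L-tcp).round(4))
for u,v in ((318,110),(319,110)): print(unproj(c,u,v,.162).round(4))
D=unproj(c,318,110,.162);a=np.linspace(0,2*np.pi,72);q=proj(c,D+.02*np.c_[np.cos(a),np.sin(a),0*a]);print(q.min(0),q.max(0), ((q.min(0)-[270,60])*7).round(),((q.max(0)-[270,60])*7).round())
E
```

```text
((314.2209167480469, 299.7874755859375), (133.2801513671875, 134.24388122558594), 112.62869262695312)
lid [0.6589 0.068  0.2931] tcp [0.6605 0.0676 0.2721] off [-0.0016  0.0004  0.021 ]
[0.5717 0.0707 0.162 ]
[0.5717 0.0714 0.162 ]
[289.77700352  79.74394811] [346.2261979  139.15784239] [138. 138.] [534. 554.]
```

View pics/w14c.png

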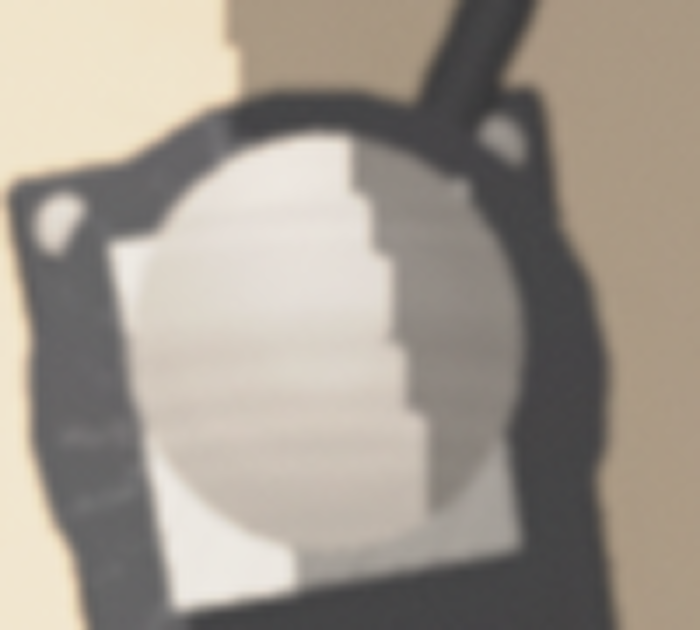

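The dome is at (0.5707, 0.0701) and the cup centre at TCP + (-1.6, +0.4) mm. Moving over the dome, then down to about 6 mm above it.

>>> step_arm([
  {"ax": 0,"ay": 0,"az": 0,"x": -0.01,"y": 0,"z": 0,"claw": 55},
  {"ax": 0,"ay": 0,"az": 0,"x": -0.03,"y": 0.001,"z": 0,"claw": 55},
  {"ax": 0,"ay": 0,"az": 0,"x": -0.053,"y": 0.002,"z": 0,"claw": 55},
  {"ax": 0,"ay": 0,"az": 0,"x": -0.073,"y": 0.002,"z": 0,"claw": 55},
  {"ax": 0,"ay": 0,"az": 0,"x": -0.084,"y": 0.002,"z": -0.005,"claw": 55},
  {"ax": 0,"ay": 0,"az": 0,"x": -0.088,"y": 0.002,"z": -0.018,"claw": 55},
  {"ax": 0,"ay": 0,"az": 0,"x": -0.088,"y": 0.002,"z": -0.032,"claw": 55},
  {"ax": 0,"ay": 0,"az": 0,"x": -0.088,"y": 0.002,"z": -0.044,"claw": 55},
  {"ax": 0,"ay": 0,"az": 0,"x": -0.088,"y": 0.002,"z": -0.052,"claw": 55},
  {"ax": 0,"ay": 0,"az": 0,"x": -0.088,"y": 0.002,"z": -0.052,"claw": 55},
  {"ax": 0,"ay": 0,"az": 0,"x": -0.088,"y": 0.002,"z": -0.052,"claw": 55},
  {"ax": 0,"ay": 0,"az": 0,"x": -0.088,"y": 0.002,"z": -0.052,"claw": 55},
])

```text
time_s: 20.05
tool_pos: [0.5733, 0.0709, 0.2202]
tool_rot: [180.0, 0.1, 180.0]
force: [0.1, -0.7, -0.7]
grip_width: 0.0615
```

```bash
python3 look.py scene s15; python3 look.py wrist w15; python3 - <<'E'
from h import *
im=cv2.imread('pics/s15.png')[:,:,::-1]; crop(im,220,170,80,90,7,'pics/s15c.png')
s=cam('scene')
for z in (.162,.1643,.172): print(z,((proj(s,[.5715,.0697,z])-[220,170])*7).round())
E
```

```text
20.05 [0.5733 0.0709 0.2202] [1.8000e+02 5.0000e-02 1.7999e+02] 0.06152410726570634 [ 0.06 -0.68 -0.68] [-29.9   9.3  22.9  93.6  -3.7  77.8  83.4]
20.1 [0.5733 0.0709 0.2203] [1.7999e+02 6.0000e-02 1.8000e+02] 0.06154685001354093 [ 0.37 -0.17 -0.14] [-29.9   9.3  22.9  93.6  -3.7  77.8  83.4]
0.162 [[251. 216.]]
0.1643 [[251. 212.]]
0.172 [[250. 197.]]
```

View pics/s15c.png

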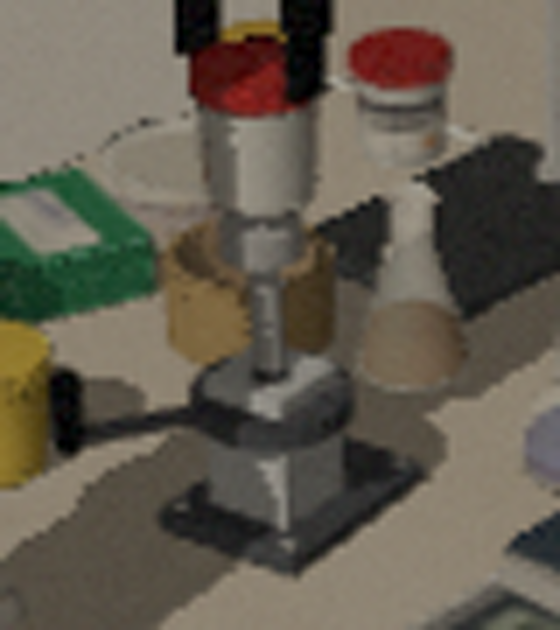

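View pics/w15.png

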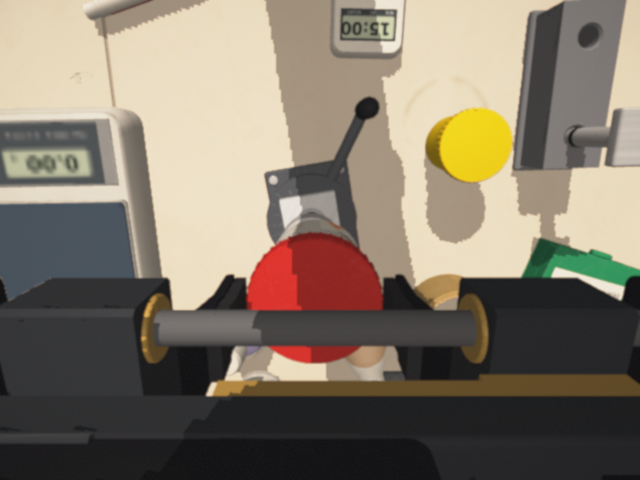

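The cup is centred above the dome within 1–2 mm, with a small gap. Lowering in small steps while watching the force.

>>> step_arm([
  {"ax": 0,"ay": 0,"az": 0,"x": -0.001,"y": -0.001,"z": -0.002,"claw": 55},
  {"ax": 0,"ay": 0,"az": 0,"x": -0.001,"y": -0.001,"z": -0.004,"claw": 55},
  {"ax": 0,"ay": 0,"az": 0,"x": -0.001,"y": -0.001,"z": -0.006,"claw": 55},
  {"ax": 0,"ay": 0,"az": 0,"x": -0.001,"y": -0.001,"z": -0.006,"claw": 55},
  {"ax": 0,"ay": 0,"az": 0,"x": -0.001,"y": -0.001,"z": -0.006,"claw": 55},
])

```text
time_s: 20.65
tool_pos: [0.5717, 0.07, 0.2136]
tool_rot: [180.0, -0.0, -180.0]
force: [-0.8, 0.6, 0.6]
grip_width: 0.0617
```

>>> step_arm([
  {"ax": 0,"ay": 0,"az": 0,"x": 0,"y": 0,"z": -0.001,"claw": 55},
  {"ax": 0,"ay": 0,"az": 0,"x": 0,"y": 0,"z": -0.001,"claw": 55},
])

```text
time_s: 20.85
tool_pos: [0.5717, 0.07, 0.2126]
tool_rot: [180.0, -0.0, -180.0]
force: [-0.4, 0.3, -0.5]
grip_width: 0.0612
```

```bash
python3 look.py scene s16; python3 - <<'E'
from h import *
im=cv2.imread('pics/s16.png')[:,:,::-1]; crop(im,230,175,60,60,10,'pics/s16c.png')
E
```

```text
20.85 [0.5717 0.07   0.2126] [ 180.     -0.   -179.99] 0.061225620753629896 [-0.42  0.26 -0.54] [-29.9   9.4  22.8  94.4  -3.7  77.   83.5]
```

View pics/s16c.png

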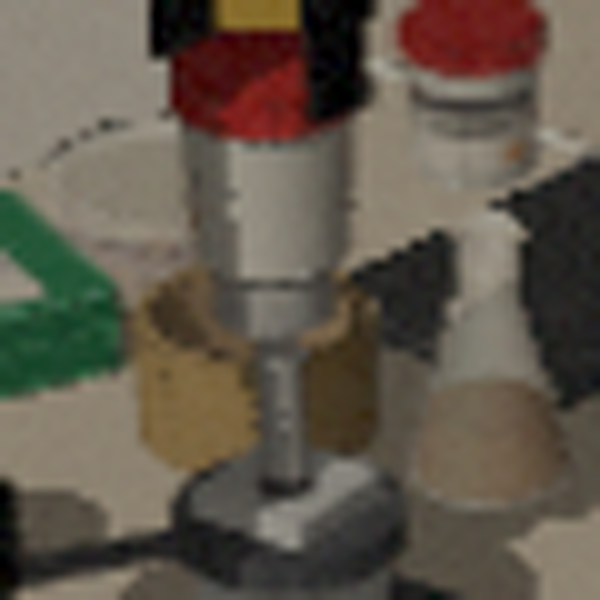

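>>> step_arm([
  {"ax": 0,"ay": 0,"az": 0,"x": 0,"y": 0,"z": -0.001,"claw": 55},
  {"ax": 0,"ay": 0,"az": 0,"x": 0,"y": 0,"z": -0.001,"claw": 55},
])

```text
time_s: 21.1
tool_pos: [0.5718, 0.07, 0.2116]
tool_rot: [180.0, 0.0, -180.0]
force: [0.5, 0.2, 0.1]
grip_width: 0.0614
```

>>> step_arm([
  {"ax": 0,"ay": 0,"az": 0,"x": 0,"y": 0,"z": -0.0007,"claw": 55},
  {"ax": 0,"ay": 0,"az": 0,"x": 0,"y": 0,"z": -0.0007,"claw": 55},
])

```text
time_s: 21.3
tool_pos: [0.5721, 0.07, 0.2114]
tool_rot: [180.0, 0.1, -180.0]
force: [-1.0, 0.9, 1.5]
grip_width: 0.0615
```

>>> step_arm([
  {"ax": 0,"ay": 0,"az": 0,"x": 0,"y": 0,"z": -0.0005,"claw": 55},
  {"ax": 0,"ay": 0,"az": 0,"x": 0,"y": 0,"z": -0.0005,"claw": 55},
])

```text
time_s: 21.5
tool_pos: [0.5721, 0.07, 0.211]
tool_rot: [180.0, 0.1, -180.0]
force: [0.3, 0.4, 3.8]
grip_width: 0.0616
```

```bash
python3 look.py scene s17; python3 - <<'E'
from h import *
im=cv2.imread('pics/s17.png')[:,:,::-1]; crop(im,230,175,60,60,10,'pics/s17c.png')
E
```

```text
21.5 [0.5721 0.07   0.211 ] [ 1.7998e+02  6.0000e-02 -1.7999e+02] 0.06155130684238081 [0.27 0.37 3.84] [-29.9   9.4  22.8  94.6  -3.7  76.7  83.5]
```

View pics/s17c.png

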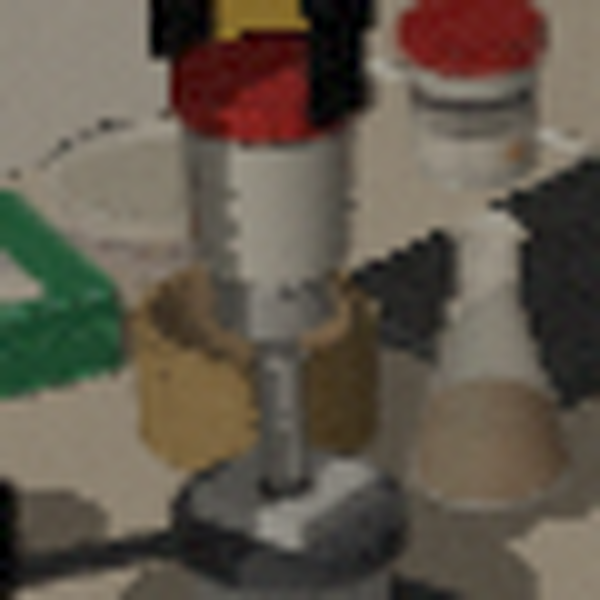

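The cup is on the dome (3.8 N). I'll ease the press by 0.5 mm and open slowly.

>>> step_arm([
  {"ax": 0,"ay": 0,"az": 0,"x": 0,"y": 0,"z": 0.0004,"claw": 55},
  {"ax": 0,"ay": 0,"az": 0,"x": 0,"y": 0,"z": 0.0004,"claw": 71},
  {"ax": 0,"ay": 0,"az": 0,"x": 0,"y": 0,"z": 0.0004,"claw": 72},
  {"ax": 0,"ay": 0,"az": 0,"x": 0,"y": 0,"z": 0.0004,"claw": 73},
  {"ax": 0,"ay": 0,"az": 0,"x": 0,"y": 0,"z": 0.0004,"claw": 75},
  {"ax": 0,"ay": 0,"az": 0,"x": 0,"y": 0,"z": 0.0004,"claw": 78},
  {"ax": 0,"ay": 0,"az": 0,"x": 0,"y": 0,"z": 0.0004,"claw": 82},
  {"ax": 0,"ay": 0,"az": 0,"x": 0,"y": 0,"z": 0.0004,"claw": 86},
  {"ax": 0,"ay": 0,"az": 0,"x": 0,"y": 0,"z": 0.0004,"claw": 90},
  {"ax": 0,"ay": 0,"az": 0,"x": 0,"y": 0,"z": 0.0004,"claw": 95},
  {"ax": 0,"ay": 0,"az": 0,"x": 0,"y": 0,"z": 0.0004,"claw": 95},
], squeeze=6)

```text
time_s: 22.65
tool_pos: [0.5718, 0.07, 0.2109]
tool_rot: [180.0, 0.0, 180.0]
force: [0.3, 0.0, 0.8]
grip_width: 0.0812
```

```bash
python3 look.py scene s18; python3 look.py wrist w18; python3 - <<'E'
from h import *
im=cv2.imread('pics/s18.png')[:,:,::-1]; crop(im,230,175,60,60,10,'pics/s18c.png')
E
```

```text
22.65 [0.5718 0.07   0.2109] [179.99   0.   180.  ] 0.0811594610689941 [0.31 0.04 0.76] [-29.9   9.4  22.8  94.6  -3.7  76.8  83.5]
22.7 [0.5718 0.07   0.2109] [ 179.99    0.   -180.  ] 0.08204527260380676 [-0.7  -0.17 -0.47] [-29.9   9.4  22.8  94.6  -3.7  76.8  83.5]
```

View pics/s18c.png

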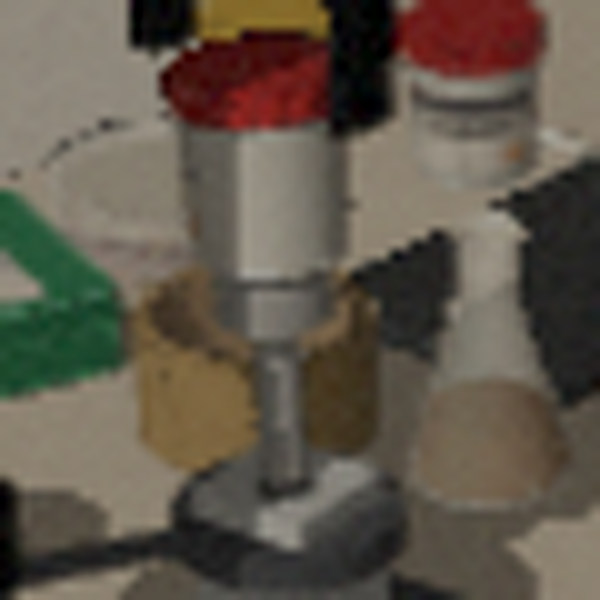

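View pics/w18.png

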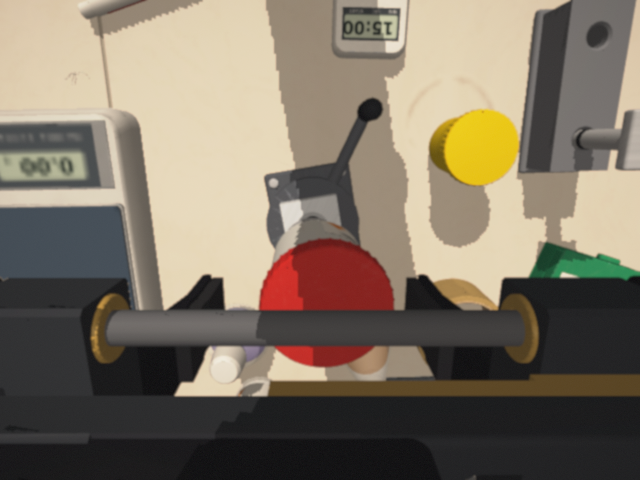

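The lid now sits about 12 px (6 mm) towards +y, so the cup is tilted slightly or rocking. Waiting to see whether it settles.

>>> step_arm([
  {"ax": 0,"ay": 0,"az": 0,"x": 0,"y": 0,"z": 0,"claw": 100},
  {"ax": 0,"ay": 0,"az": 0,"x": 0,"y": 0,"z": 0,"claw": 100},
  {"ax": 0,"ay": 0,"az": 0,"x": 0,"y": 0,"z": 0,"claw": 100},
])

```text
time_s: 23.05
tool_pos: [0.5718, 0.0699, 0.2109]
tool_rot: [180.0, 0.0, -180.0]
force: [0.9, 1.0, -0.0]
grip_width: 0.0866
```

```bash
cat > lid.py <<'E'
import sys
from h import *
for k in range(int(sys.argv[1])):
    o=status.get_obs(); im=vision.read_camera('wrist')[:,:,::-1]; cv2.imwrite(f'pics/lid_{o["time_s"]:.2f}.png',im)
    m=((im[:,:,2].astype(int)>im[:,:,1]*2.2)&(im[:,:,2]>80)).astype(np.uint8); m[:,:230]=0;m[:,410:]=0;m[306:]=0;m[:200]=0
    ct=max(cv2.findContours(m,0,2)[0],key=cv2.contourArea)[:,0]; p=ct[(ct[:,1]<302)]; e=cv2.fitEllipse(p)
    c=cam('wrist',o); print(round(o['time_s'],2),np.round(e[0],1),np.round(e[1],1),unproj(c,*e[0],.232).round(4), o['force'].round(1))
E
python3 lid.py 8
```

```text
23.05 [323.7 306.2] [128.5 131.8] [0.5731 0.0746 0.232 ] [ 0.9  1.  -0. ]
23.1 [324.7 305.3] [128.5 131.9] [0.5727 0.075  0.232 ] [-0.1 -0.  -0. ]
23.15 [325.2 304. ] [127.5 131.5] [0.5721 0.0752 0.232 ] [ 0.3 -0.8  0. ]
23.2 [325.9 304. ] [128.9 131.9] [0.5721 0.0755 0.232 ] [-0.   0.9 -0.6]
23.25 [326.3 303.8] [129.4 132.1] [0.572  0.0757 0.232 ] [ 0.7 -0.5  0.4]
23.3 [326.8 303.7] [130.2 132.3] [0.5719 0.0759 0.232 ] [-0.2 -0.3  0.4]
23.35 [327.2 302.2] [128.  131.6] [0.5712 0.0761 0.232 ] [0.4 0.1 0.4]
23.4 [327.1 302.2] [127.7 131.5] [0.5712 0.0761 0.232 ] [ 0.  -0.  -0.5]
```

The cup settles with a very small tilt: lid shift ≈5.5 mm means about 0.045 rad, and the base is about 2.5 mm off the apex. Both are well inside the limits. I'll centre the jaws around it and rise straight up.

>>> step_arm([
  {"ax": 0,"ay": 0,"az": 0,"x": 0,"y": 0.003,"z": 0,"claw": 100},
  {"ax": 0,"ay": 0,"az": 0,"x": 0,"y": 0.005,"z": 0,"claw": 100},
  {"ax": 0,"ay": 0,"az": 0,"x": 0,"y": 0.005,"z": 0.005,"claw": 100},
  {"ax": 0,"ay": 0,"az": 0,"x": 0,"y": 0.005,"z": 0.015,"claw": 100},
  {"ax": 0,"ay": 0,"az": 0,"x": 0,"y": 0.005,"z": 0.03,"claw": 100},
  {"ax": 0,"ay": 0,"az": 0,"x": 0,"y": 0.005,"z": 0.05,"claw": 100},
  {"ax": 0,"ay": 0,"az": 0,"x": 0,"y": 0.005,"z": 0.075,"claw": 100},
  {"ax": 0,"ay": 0,"az": 0,"x": 0,"y": 0.005,"z": 0.1,"claw": 100},
  {"ax": 0,"ay": 0,"az": 0,"x": 0,"y": 0.005,"z": 0.12,"claw": 100},
  {"ax": 0,"ay": 0,"az": 0,"x": 0,"y": 0.005,"z": 0.12,"claw": 100},
])

```text
time_s: 24.45
tool_pos: [0.5735, 0.0748, 0.3357]
tool_rot: [179.9, 0.4, 180.0]
force: [-0.1, 0.6, -0.2]
grip_width: 0.0871
```

>>> step_arm([
  {"ax": 0,"ay": 0,"az": 0,"x": 0.02,"y": 0,"z": 0.02,"claw": 100},
  {"ax": 0,"ay": 0,"az": 0,"x": 0.05,"y": 0,"z": 0.03,"claw": 100},
  {"ax": 0,"ay": 0,"az": 0,"x": 0.08,"y": 0,"z": 0.03,"claw": 100},
  {"ax": 0,"ay": 0,"az": 0,"x": 0.1,"y": 0,"z": 0.03,"claw": 100},
  {"ax": 0,"ay": 0,"az": 0,"x": 0.1,"y": 0,"z": 0.03,"claw": 100},
  {"ax": 0,"ay": 0,"az": 0,"x": 0.1,"y": 0,"z": 0.03,"claw": 100},
  {"ax": 0,"ay": 0,"az": 0,"x": 0.1,"y": 0,"z": 0.03,"claw": 100},
])

```text
time_s: 25.15
tool_pos: [0.671, 0.0749, 0.3612]
tool_rot: [180.0, -0.0, 180.0]
force: [-0.8, 0.4, 0.3]
grip_width: 0.0867
```

```bash
python3 look.py wrist w20; python3 look.py scene s20a; python3 look.py scene s20; python3 look.py top t20; python3 look.py wrist w20b; python3 - <<'E'
from h import *
im=cv2.imread('pics/s20.png')[:,:,::-1]; crop(im,220,165,70,90,7,'pics/s20c.png')
for n in ('w20','w20b'):
    im=cv2.imread(f'pics/{n}.png'); m=((im[:,:,2].astype(int)>im[:,:,1]*2.2)&(im[:,:,2]>80)).astype(np.uint8); m[:,:230]=0;m[:,410:]=0;m[270:]=0
    e=cv2.fitEllipse(max(cv2.findContours(m,0,2)[0],key=cv2.contourArea)); print(e, unproj(wcam(n),*e[0],.232).round(4))
E
```

```text
25.15 [0.671  0.0749 0.3612] [ 1.7998e+02 -1.0000e-02  1.8000e+02] 0.0867350190454579 [-0.8   0.42  0.28] [-25.2  21.5  24.8  63.7  -8.9  96.5  87. ]
25.2 [0.671  0.075  0.3615] [ 1.7996e+02  2.0000e-02 -1.7999e+02] 0.08694866110537947 [-0.14 -0.21 -0.39] [-25.3  21.5  24.8  63.7  -8.9  96.5  87. ]
25.25 [0.671  0.075  0.3617] [ 1.7995e+02  4.0000e-02 -1.7999e+02] 0.08677766218601053 [ 0.3  -0.21  0.67] [-25.3  21.5  24.8  63.7  -8.9  96.5  87. ]
25.3 [0.6711 0.075  0.3617] [ 1.7995e+02  5.0000e-02 -1.7998e+02] 0.08714925161813594 [-0.08 -0.24  0.82] [-25.3  21.5  24.8  63.7  -8.9  96.5  87. ]
25.35 [0.6712 0.0751 0.3617] [ 1.7996e+02  5.0000e-02 -1.7998e+02] 0.08695568399645244 [0.67 0.41 0.66] [-25.3  21.5  24.8  63.7  -8.9  96.5  87. ]
((313.306396484375, 104.1524658203125), (76.86714172363281, 82.99018096923828), 179.55783081054688) [0.5767 0.0746 0.232 ]
((313.34649658203125, 103.24274444580078), (76.735107421875, 83.07288360595703), 0.6048095226287842) [0.5764 0.0748 0.232 ]
```

View pics/w20.png

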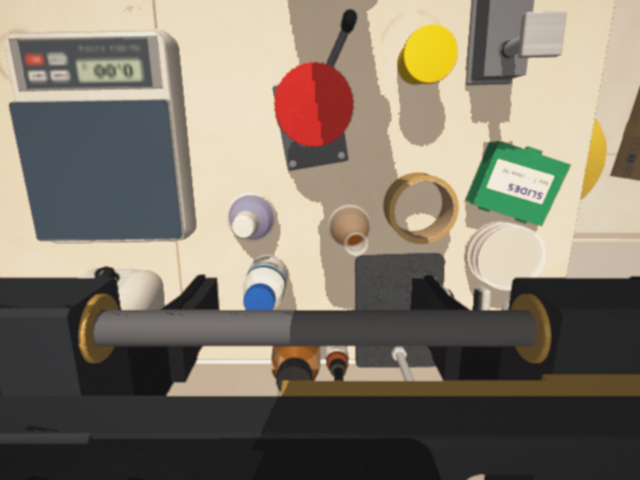

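View pics/s20c.png

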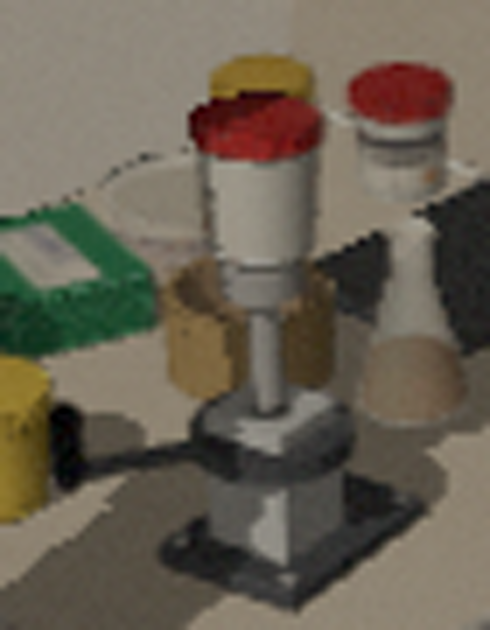

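View pics/t20.png

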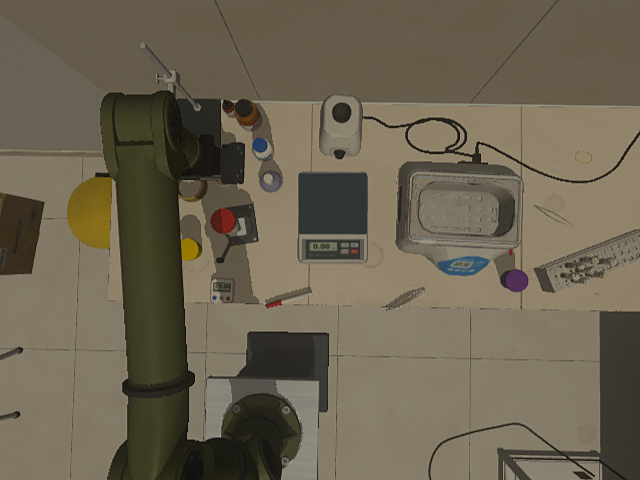

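The cup stands on the dome, free of the gripper, with its lid at (313,104) in the wrist view. The lever, flat pillar, timer and burner are in place. I'll let any rocking die out, then check once more.

>>> step_arm([
  {"ax": 0,"ay": 0,"az": 0,"x": 0,"y": 0,"z": 0,"claw": 100},
  {"ax": 0,"ay": 0,"az": 0,"x": 0,"y": 0,"z": 0,"claw": 100},
  {"ax": 0,"ay": 0,"az": 0,"x": 0,"y": 0,"z": 0,"claw": 100},
  {"ax": 0,"ay": 0,"az": 0,"x": 0,"y": 0,"z": 0,"claw": 100},
  {"ax": 0,"ay": 0,"az": 0,"x": 0,"y": 0,"z": 0,"claw": 100},
  {"ax": 0,"ay": 0,"az": 0,"x": 0,"y": 0,"z": 0,"claw": 100},
  {"ax": 0,"ay": 0,"az": 0,"x": 0,"y": 0,"z": 0,"claw": 100},
  {"ax": 0,"ay": 0,"az": 0,"x": 0,"y": 0,"z": 0,"claw": 100},
  {"ax": 0,"ay": 0,"az": 0,"x": 0,"y": 0,"z": 0,"claw": 100},
  {"ax": 0,"ay": 0,"az": 0,"x": 0,"y": 0,"z": 0,"claw": 100},
])

```text
time_s: 26.4
tool_pos: [0.6718, 0.075, 0.3609]
tool_rot: [180.0, 0.0, -180.0]
force: [-0.3, 0.2, -0.0]
grip_width: 0.0872
```

```bash
python3 - <<'E'
from h import *
for k in range(10):
    o=status.get_obs(); im=vision.read_camera('wrist')[:,:,::-1]
    m=((im[:,:,2].astype(int)>im[:,:,1]*2.2)&(im[:,:,2]>80)).astype(np.uint8); m[:,:230]=0;m[:,410:]=0;m[270:]=0
    e=cv2.fitEllipse(max(cv2.findContours(m,0,2)[0],key=cv2.contourArea)); print(round(o['time_s'],2),np.round(e[0],2), unproj(cam('wrist',o),*e[0],.232).round(4))
E
```

```text
26.4 [312.89 103.23] [0.5769 0.0743 0.232 ]
26.45 [312.88 103.24] [0.5769 0.0743 0.232 ]
26.5 [313.19 103.  ] [0.5767 0.0746 0.232 ]
26.55 [313.55 102.59] [0.5764 0.0748 0.232 ]
26.6 [313.78 102.27] [0.5762 0.075  0.232 ]
26.65 [313.96 102.13] [0.5761 0.0751 0.232 ]
26.7 [313.97 102.11] [0.5761 0.0751 0.232 ]
26.75 [313.9  102.18] [0.5761 0.0751 0.232 ]
26.8 [313.7  102.42] [0.5763 0.0749 0.232 ]
26.85 [313.41 102.81] [0.5766 0.0747 0.232 ]
```

Only ±0.5 mm of residual rocking remains (about 5 mm/s), so I'm handing in.

```bash
python3 -c "
from cell import workorder; print(workorder.sign_off())"
```

```text
the job is handed in; nothing more can be done
None
```

The job is done and handed in at about 27 s of the 64 s allowed; the interface gave no verdict. The domed pillar is in the holder at its mark, the lever is at its left stop, and the specimen cup is balanced on the dome.

- **Pillar:** In the last views the ring is level with the column's top, within about 1–2 mm. I saw no tilt in the pillar, and I let go of it before touching the lever.
- **Lever:** I pushed it until the stop answered with 3.8 N. The top camera puts it at about 1.19 rad; the limit is 1.1.
- **Cup:** It rests on the dome without the gripper. By my estimate its base is about 2.5 mm off the dome's top and it leans about 0.05 rad. It still rocked by about ±0.5 mm (roughly 5 mm/s) when I handed in, well under the 30 mm/s limit.
- **Bystanders:** The flat-topped pillar, burner and timer looked unmoved.

The first arm call was refused because its rows left out the `claw` value, and nothing moved. The top and wrist cameras disagreed by up to 3 mm in places, so I used the wrist camera for the fits.

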